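# Hang a timber sample back on the cranked sample stand

### The arm

A 7-joint arm with a two-finger parallel gripper is mounted at the origin on the work surface; the furniture and walls round the work are solid. World frame = base frame: x ahead of the robot, y to its left, z up, the work surface at z = 0. Lengths are in m, angles in rad, forces in N, time in s.
With the tool pointing down it reaches from about 0.425 to 0.825 m from the base axis. Payload 3.6 kg.
Tool frame: the origin (TCP) lies between the finger pads; the fingertips stand 22 mm ahead of it and the grasp point (between the pads) lies 3 mm ahead of it; z points along the fingers, y is the line along which they close (so a half turn about z gives the same grasp; the last joint's range is limited). The gripper opens to 85 mm and grips with 20 to 120 N. Pads are 22 mm wide; open, the fingers measure 114 mm over their backs; the gripper's body (76 mm by 85 mm) begins 54 mm behind the grasp point. The pads swing forward as they close: fully open they stand 13 mm farther back than shut.
Start: joints at [-1.298, 0.615, -0.013, 1.423, 0.008, 1.103, -0.04], TCP at [0.191, 0.621, 0.253] pointing down, gripper open.
Joint ranges: [-3.12, 3.12], [-0.3, 2.06], [-1.34, 1.32], [0.26, 2.42], [-1.36, 4.5], [0.01, 1.98], [-2.84, 2.84]. Speed limits (rad/s): [2.79, 2.79, 3.14, 3.14, 3.14, 3.14, 3.14].

### API

Orientations are given as a rotation vector (axis times angle).
In Python, from plant import observe, optics, ticket gives the robot as it stands.
- The arm moves only by the tool jog_arm, never from a script. Its argument "steps" is a list of rows, each a list of 3 entries, a list of its own where there are three numbers: the turn, a rotation vector about the tool's x, y, z in units of 6 degrees (1.0 is 6 degrees), then the shift along the tool's x, y, z in units of 30 mm (1.0 is 30 mm), then the finger opening in mm, from 0 to 85.4. A call has 1 to 5 rows; each row shifts and turns the commanded pose from where the row before left it, along the tool's axes as they then stand; what a row does not reach is not made up. A row lasts 1/10 s, in which the tool goes at most 50 mm and 8.59 degrees, less where a joint would pass 70% of its speed; a pose out of reach is approached as far as the arm can. A call is refused whole if a number of a shift passes 1 or a number of a turn 1, either way. A call with a gripper value outside its range is refused whole. The fingers move at their own pace and stop on an object; "force" is the grip in N (left out, the last holds). Time passes only in rows, so rows that do not move let the fingers close. It gives the time, the measured TCP pose, the force, the opening and the grip force at its end, in the units of the state.
- observe(): the state, without advancing time (a new reading comes with each control period).
- optics.get_image(name): name is "side" or "top"; returns a dict with "pixels" (480x640x3 uint8, red, green, blue), "fov_y" (degrees; the focal length in pixels is half the picture's height over the tangent of half this angle, whatever the lens; pixels are square), "cx", "cy" (the principal point, pixels), "position" and "orientation" of the camera in the world. Camera axes: x right, y down, z forward; pixel columns grow to the right and rows downward; lengths in m; the calibration is good to about 2 mm. A picture is of the moment at which its call begins. There is no depth.
- ticket.finish_job(): hands the job in; it is judged then, once.
The state is a dict: "clock": time; "joint_positions": joint angles; "joint_vel": joint speeds; "effort": joint torques, N m; "eef_pos": TCP position; "tcp_rot": TCP orientation; "contact_force": force on the tool from outside, world axes, zero at the start; "torque": the same for the moment, N m; "width": finger opening in m; "finger_force": force on a finger pad.
Only numpy, scipy, OpenCV 4.12 (cv2) and the standard library are available. Lean on these libraries where they do the work, as an engineer would, in place of code of your own. Each camera call takes 0.05 s, during which the arm holds its last target. There are 200 camera calls.

### The job

Hang the dark timber sample back on the sample stand: slip its drilled hole over the open end of the bent rod, ease it along the rod and round its bends without forcing it or bending the rod, and park it right up against the brass stop collar next to the post. Leave it hanging free there, and leave the pale sample and the small things on the desk where they are.

Things in the scene. Friction and masses are not known exactly. Their poses are not given: they have to be found in the camera images.
- stand: Sample stand, fixed: dark steel disc (96 mm across, 14 mm high) with ONE bent steel rod, 8 mm thick. It rises from the disc's centre, turns level (axis 115 mm above the desk) and runs along the stand's +x (inner leg, y = 0). Then, all level, it bends toward +y into the middle leg, and part way back into the end leg with the open end. Origin: centre of the disc's underside; z up.
- inner_leg (a point): Start of the inner leg, on the rod's axis, 15 mm from the upright; axes as the stand's. From here the leg is straight for 90 mm (10 more or less) along +x. The brass stop collar (22 mm across, 12 mm long, thumb screw up to 19 mm above the axis) is clamped tight on it: its face toward the bend is 16 to 42 mm along +x from here, not measured: feel or look for it.
- rod_tip (a point): Rounded open end of the rod, on its axis. x: along the straight end leg (59 mm), pointing out of the end; z up. Bent by hand, shape between the ends only roughly known: going out from the inner leg 60 degrees left, middle leg 50 mm (6 more or less), 35 degrees right, end leg; angles within 7 degrees, bend radii 45 mm. A push over some 14 N bends the rod for good.
- dark_sample: The sample to hang: dark brown timber block, 24 mm thick (its x), 50 wide (y), 60 tall (z), 48 to 78 g, standing on the desk. Origin: centre of its underside. A 10.2 mm hole runs right through along x, 42 mm above the underside, mid width. Either side may go first. Hanging free, the hole's axis is 1.1 mm below the rod's.
- dark_sample_hole (a point): Centre of the dark sample's hole, midway through the thickness; axes as the block's (x along the hole).
- pale_sample: Second sample, pale timber, the same shape and size as the dark one, standing on the desk; to be left alone. Origin: centre of its underside.
- eraser: Green and white eraser, 22 x 50 x 12 mm, lying on the desk; leave alone. Origin: centre of its underside.
- bulldog_clip: Black clip, 32 x 50 x 12 mm, lying on the desk; leave alone. Origin: centre of its underside.
- pencil: Green pencil, 7 x 123 x 7 mm, lying on the desk; leave alone. Origin: centre of its underside.
Things that resemble listed ones, but are neither listed nor needed, are in the scene too. Leave any turquoise look-alike of the dark_sample alone.

How it is judged:
On the way, in this order (a step that is already met when the one before it is completed fails the run):
1. the dark sample is threaded on the outer leg: the middle of its hole at least 12 mm past the rod's end, hole on the rod (x of dark_sample_hole in the frame of rod_tip between -0.055 and -0.012 m and y of dark_sample_hole in the frame of rod_tip between -0.005 and 0.005 m and z of dark_sample_hole in the frame of rod_tip between -0.005 and 0.005 m), for 0.1 s.
2. it has come round the bends on to the straight inner leg (x of dark_sample_hole in the frame of stand between 0.03 and 0.088 m and y of dark_sample_hole in the frame of stand between -0.005 and 0.005 m and z of dark_sample_hole in the frame of stand between 0.11 and 0.12 m), for 0.1 s.
At the end, for the whole second after the job is handed in: The dark sample hangs free and still on the inner leg, upright within 0.15 rad, its hole round the rod, and its face is within 2 mm of the stop collar's face (x of dark_sample_hole in the frame of stand between 0.035 and 0.08 m and y of dark_sample_hole in the frame of stand between -0.005 and 0.005 m and z of dark_sample_hole in the frame of stand between 0.11 and 0.12 m and distance between dark_sample_hole and collar_c0 below 0.0202 m and angle between dark_sample's own z axis and vertical below 0.15 rad and linear speed of dark_sample below 0.02 m/s and angular speed of dark_sample below 0.3 rad/s); the robot touches nothing.
It fails at once if the dark sample is pressed against the stand, its rod or its collar with more than 15 N (contact force between dark_sample and stand above 15 N).
It fails at once if the rod is bent: its open end is moved more than 5 mm (distance of rod_tip from where it was at the start of the episode above 0.005 m).
It fails at once if the pale sample, the eraser, the clip or the pencil is moved more than 15 mm (distance of any of pale_sample, eraser, bulldog_clip, pencil from where it was at the start of the episode above 0.015 m).
It also fails if it takes over 72 s, if anything falls off the work surface, if the arm or the gripper's body presses on something with over 40 N, if the wrist force passes 120 N, or if a joint passes its speed limit or range.

## Working session

There is one attempt and no reset: what is moved stays moved. The work goes in short steps, Python scripts to look and compute and a tool call to move; the robot and the scene stay as the last step left them, time stands still between calls to the robot, and variables do not carry over. Pictures are saved under pics/ and viewed, at most 10 in all, crops included, and the job is handed in when it is done.

Besides the shell and the picture viewer there is one more tool, called as a command line: name --argument value ..., lists and objects as JSON in quotes. jog_arm: Moves the arm, as the interface text tells. Its arguments: {"type":"object","properties":{"steps":{"type":"array","items":{"type":"array"}},"force":{"type":"number"}},"required":["steps"]}

```bash
mkdir -p pics; ls; python3 - <<'E'
from plant import observe, optics
import cv2,numpy as np
for n in ("side","top"):
    d=optics.get_image(n); p=d.pop("pixels"); print(n,d); cv2.imwrite(f"pics/{n}0.png",cv2.cvtColor(p,cv2.COLOR_RGB2BGR)); 
    d["pixels"]=p; np.save(f"{n}0.npy",d,allow_pickle=True)
print(observe())
E
```

```text
pics
side {'fov_y': 48.88363614722331, 'cx': 316.5651128591701, 'cy': 239.93016872535418, 'position': array([ 0.28128443, -0.73385218,  0.54257584]), 'orientation': array([-2.02819623,  0.29877744, -0.18405742])}
top {'fov_y': 43.96897741231942, 'cx': 308.1471404608222, 'cy': 234.17833757152047, 'position': array([0.35942321, 0.10140222, 1.32552249]), 'orientation': array([-2.12098526,  2.14824065, -0.16488671])}
{'clock': 0.1, 'joint_positions': array([-1.29850308,  0.61584369, -0.01262981,  1.42478309,  0.00813689,
        1.10337551, -0.04039412]), 'joint_vel': array([ 1.16535300e-03, -3.35770740e-03, -3.13154531e-05, -2.62182793e-03,
        5.92485236e-04, -1.94969161e-04,  2.74745084e-04]), 'effort': array([ 1.78869956e-03, -4.70384502e+01,  2.60456661e-01, -1.71571022e+01,
        1.00751864e-02,  5.88985291e-03,  2.10870745e-06]), 'eef_pos': array([0.19113858, 0.62058374, 0.25222541]), 'tcp_rot': array([-0.46740088, -3.10632675,  0.00367559]), 'contact_force': array([0.00634541, 0.69782177, 0.19141685]), 'torque': array([-0.0598998 ,  0.00529797, -0.07698642]), 'finger_force': 0.0, 'width': 0.08549772580980403}
```

View pics/side0.png

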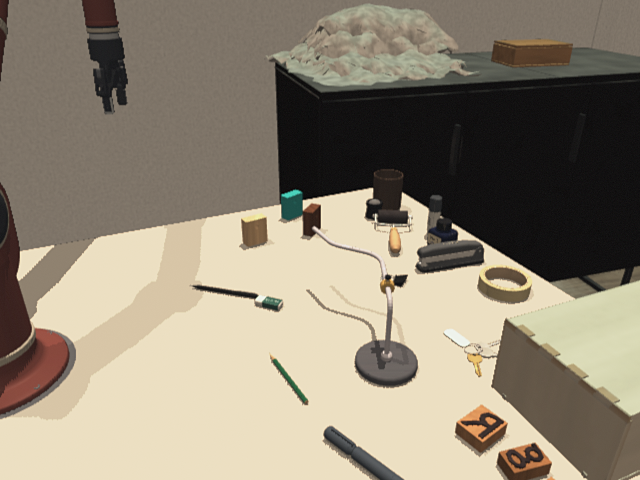

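View pics/top0.png

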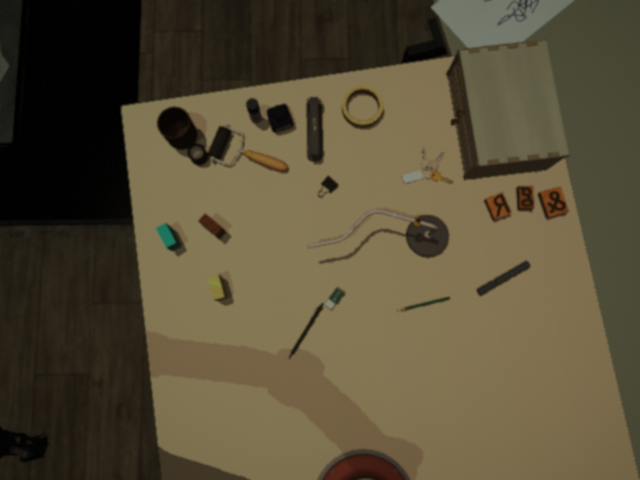

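The side view shows the dark sample at about (312,220), the rod tip at (315,230), the collar at (388,284) and the disc at (386,362). In the top view the dark sample is at (212,226), the tip at (309,246) and the disc at (428,235). I'll enlarge crops next.

```bash
cat > h.py <<'E'
import numpy as np,cv2
from scipy.spatial.transform import Rotation as R
class Cam:
    def __init__(s,d):
        s.im=d["pixels"]; s.f=240/np.tan(np.radians(d["fov_y"])/2); s.c=np.array([d["cx"],d["cy"]]); s.p=np.array(d["position"]); s.R=R.from_rotvec(d["orientation"]).as_matrix()
    def ray(s,uv):
        uv=np.atleast_2d(uv).astype(float); r=np.c_[(uv-s.c)/s.f,np.ones(len(uv))]@s.R.T; return r/np.linalg.norm(r,axis=1)[:,None]
    def plane(s,uv,z):
        r=s.ray(uv); return s.p+r*((z-s.p[2])/r[:,2])[:,None]
    def proj(s,X):
        q=(np.atleast_2d(X)-s.p)@s.R; return q[:,:2]/q[:,2:]*s.f+s.c
def load(n): return Cam(np.load(n+".npy",allow_pickle=True).item())
def tri(a,ua,b,ub):
    ra,rb=a.ray(ua)[0],b.ray(ub)[0]; t=np.linalg.lstsq(np.c_[ra,-rb],b.p-a.p,rcond=None)[0]
    A,B=a.p+ra*t[0],b.p+rb*t[1]; return (A+B)/2,np.linalg.norm(A-B)
E
python3 - <<'E'
from h import *
t,s=load("top0"),load("side0")
A=cv2.resize(t.im[170:290,180:460],None,fx=2.8,fy=2.8,interpolation=cv2.INTER_CUBIC)
B=cv2.resize(s.im[180:390,270:440],None,fx=2.8,fy=2.8,interpolation=cv2.INTER_CUBIC)
cv2.imwrite("pics/ta.png",A[...,::-1]);cv2.imwrite("pics/sb.png",B[...,::-1])
for n,c in(("top",t),("side",s)):
    h=cv2.cvtColor(c.im,cv2.COLOR_RGB2HSV)
    i=c.im.astype(int)
    m=((i[...,0]-i[...,2]>20)&(i.max(2)<130)&(h[...,0]<14)).astype(np.uint8)
    k,l,st,ce=cv2.connectedComponentsWithStats(m)
    for j in range(1,k):
        if st[j,4]>60: print(n,st[j],ce[j])
E
```

```text
top [518 186  16  23 304] [525.05921053 197.33552632]
top [540 188  28  29 536] [553.08395522 201.94402985]
top [486 193  24  27 378] [497.36243386 206.42063492]
top [200 215  22  20 222] [210.2027027  224.32882883]
top [ 322  454   83   26 1467] [362.96932515 468.47375596]
side [  0   0   8  22 138] [3.1884058  8.93478261]
side [ 82   0  36  26 801] [99.11735331 12.42946317]
side [  0  28   5  44 119] [ 1.22689076 44.8907563 ]
side [492  45  80  20 848] [531.27122642  54.91391509]
side [   0  184   32  174 2828] [ 11.24045262 293.84476662]
side [303 205  18  31 373] [310.82841823 219.79624665]
side [   0  334   48   64 1211] [ 22.2510322  365.23699422]
side [  0 340  69  74 461] [ 38.         387.24295011]
side [478 414  26  25  61] [489.03278689 427.36065574]
side [456 423  51  29 480] [478.81041667 437.8125    ]
side [498 453  53  27 530] [522.19433962 470.68679245]
```

View pics/ta.png

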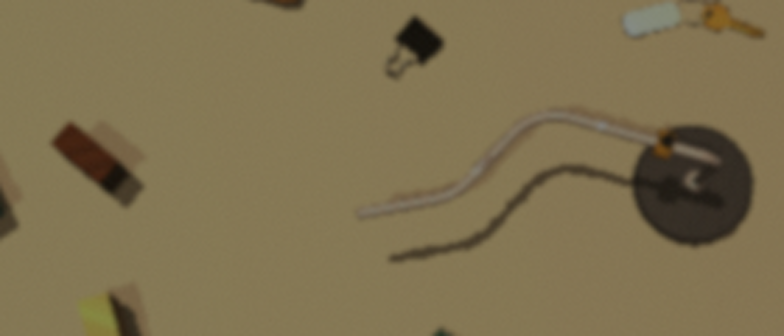

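View pics/sb.png

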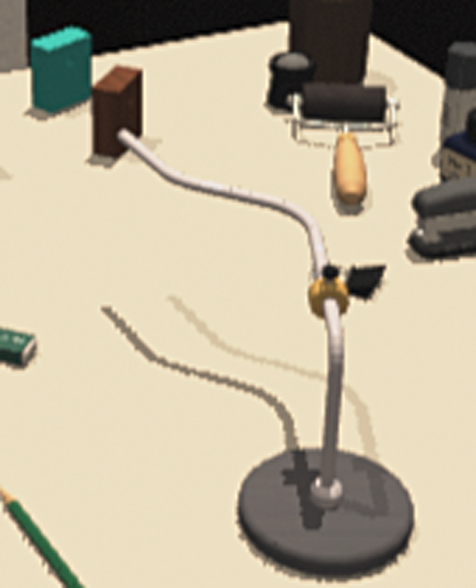

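The top crop shows the sample's top face (crop corners about (68,123), (50,142), (108,185), (128,165)), the rod from its tip at (360,213) to the collar at (663,143) and the post at (718,160). The side crop shows the tip at (122,133) and the collar at (329,295).

```bash
python3 - <<'E'
from h import *
np.set_printoptions(precision=4,suppress=True)
t,s=load("top0"),load("side0")
T=lambda a:np.array([180,170])+np.atleast_2d(a)/2.8-0.3
S=lambda a:np.array([270,180])+np.atleast_2d(a)/2.8-0.3
print("top scale px/m",np.linalg.norm(t.proj([[.5,0,.1]])-t.proj([[.6,0,.1]])) *10)
# disc: top fit ellipse via dark mask
h=cv2.cvtColor(t.im,cv2.COLOR_RGB2HSV)
print("disc c",t.plane(T([[692,185]]),.014), "r",t.plane(T([[634,185],[752,185],[692,126],[692,245]]),.014))
print("tip",tri(t,T([[358,213]]),s,S([[121,132]])))
print("post top",tri(t,T([[718,160]]),s,S([[333,322]])))
print("collar",tri(t,T([[663,143]]),s,S([[328,296]])))
print("sampletop z.06",t.plane(T([[68,123],[50,142],[108,185],[128,165]]),.06))
print("sampletop side",s.plane(S([[120,66],[142,70],[92,93],[116,100]]),.06))
print("sample bottom side",s.plane(S([[92,155],[114,160],[142,130]]),0))
# rod mask top
i=t.im.astype(int); m=(h[...,1]<75)&(h[...,2]>110); m[:200]=0;m[255:]=0;m[:,:300]=0;m[:,441:]=0
ys,xs=np.nonzero(m); print(len(xs))
rows=[]
for x in range(304,440,3):
    q=ys[xs==x]
    if len(q): rows.append((x,q.mean(),len(q)))
rows=np.array(rows); P=t.plane(rows[:,:2],.115); print(np.c_[rows,P[:,:2]])
sh=cv2.cvtColor(s.im,cv2.COLOR_RGB2HSV)
for p in S([[122,133],[160,170],[230,190],[320,260]]): print(s.im[int(p[1]),int(p[0])])
for p in T([[360,213],[400,203],[480,165],[560,112],[620,130],[700,155]]): print(t.im[int(p[1]),int(p[0])])
E
```

```text
top scale px/m 473.9353277166527
disc c [[ 0.565 -0.156  0.014]] r [[ 0.5656 -0.1098  0.014 ]
 [ 0.5643 -0.2037  0.014 ]
 [ 0.6128 -0.1581  0.014 ]
 [ 0.5169 -0.1539  0.014 ]]
tip (array([0.5303, 0.1098, 0.1183]), np.float64(0.0016356488892500382))
post top (array([ 0.5652, -0.1534,  0.1271]), np.float64(0.0004936454510503375))
collar (array([ 0.5799, -0.1156,  0.1174]), np.float64(0.0010100865781067145))
sampletop z.06 [[0.6129 0.3341 0.06  ]
 [0.5981 0.3478 0.06  ]
 [0.5638 0.3025 0.06  ]
 [0.5792 0.2872 0.06  ]]
sampletop side [[0.5983 0.3463 0.06  ]
 [0.6133 0.3332 0.06  ]
 [0.5617 0.3007 0.06  ]
 [0.5762 0.2824 0.06  ]]
sample bottom side [[0.5637 0.3103 0.    ]
 [0.5784 0.2965 0.    ]
 [0.6168 0.3437 0.    ]]
322
[[310.     245.       3.       0.5331   0.1046]
 [313.     245.       3.       0.533    0.0985]
 [316.     244.       3.       0.535    0.0923]
 [319.     244.       3.       0.535    0.0861]
 [322.     243.       3.       0.537    0.0799]
 [325.     242.5      2.       0.5379   0.0737]
 [328.     242.       3.       0.5389   0.0675]
 [331.     241.5      2.       0.53
[... 941 characters left out ...]
      3.       0.5958  -0.064 ]
 [394.     214.5      4.       0.5946  -0.0702]
 [397.     215.       3.       0.5935  -0.0764]
 [400.     216.       3.       0.5913  -0.0825]
 [403.     217.       3.       0.5891  -0.0886]
 [406.     217.5      2.       0.588   -0.0948]
 [409.     219.       3.       0.5847  -0.1008]
 [412.     219.5      2.       0.5836  -0.107 ]
 [421.     222.5      2.       0.577   -0.1253]
 [424.     223.5      2.       0.5749  -0.1314]
 [427.     223.5      2.       0.5748  -0.1376]
 [430.     224.5      2.       0.5726  -0.1437]]
[206 185 173]
[137 124 119]
[234 223 209]
[227 211 197]
[125 111  89]
[125 112  91]
[121 110  93]
[116 101  79]
[126 114  95]
[120 109  91]
```

```bash
python3 - <<'E'
from h import *
t,s=load("top0"),load("side0")
g=lambda im:np.clip(255*(im/255.)**.6,0,255).astype(np.uint8)
A=cv2.resize(g(t.im[205:250,190:235]),(400,400),interpolation=cv2.INTER_CUBIC)
B=cv2.resize(g(s.im[198:243,292:337]),(400,400),interpolation=cv2.INTER_CUBIC)
cv2.imwrite("pics/blk.png",np.hstack([A,B])[...,::-1])
E
```

```text
(no output)
```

View pics/blk.png

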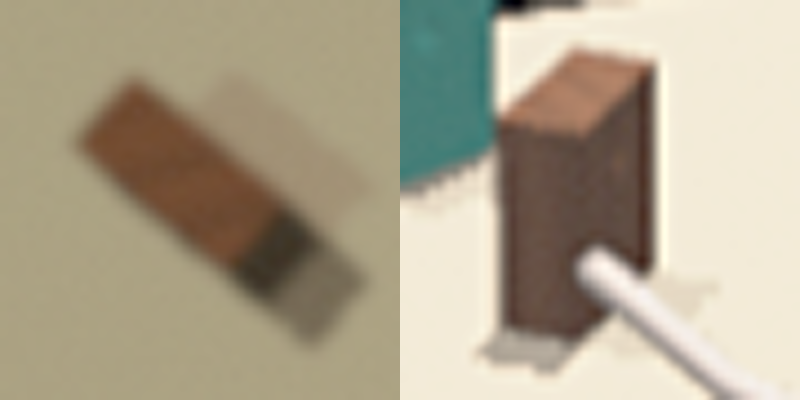

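Top-face corners in the top crop are about (135,72), (78,140), (235,262), (285,212). In the side crop the top corners are (180,48), (255,65), (188,135), (100,120), and the bottom ones are (105,330), (172,340).

```bash
python3 - <<'E'
from h import *
np.set_printoptions(precision=4,suppress=True)
t,s=load("top0"),load("side0"); k=45/400
T=np.array([[78,140],[135,72],[285,212],[235,262]])*k+[190,205]-.44
S=np.array([[180,48],[255,65],[188,135],[100,120]])*k+[292,198]-.44
S=S[[0,1,2,3]]
for a,b in zip(T,S): print(tri(t,[a],s,[b]))
for c,u in((t,T),(s,S)):
    P=c.plane(u,.06)[:,:2]; e=P[0]+P[1]-P[2]-P[3]; print(P.mean(0),np.degrees(np.arctan2(e[1],e[0])),np.linalg.norm(e)/2,np.linalg.norm(P[0]-P[1]))
print(s.plane((np.array([[105,330],[172,340]]))*k+[292,198]-.44,0))
# rod centreline, subpixel: weighted by low saturation
i=t.im.astype(float); w=i[...,2]/i[...,0]
pts=[]
approx=None
h=cv2.cvtColor(t.im,cv2.COLOR_RGB2HSV)
m=(h[...,1]<75)&(h[...,2]>110); m[:200]=0;m[255:]=0
ys,xs=np.nonzero(m)
for x in range(308,432):
    q=ys[xs==x]
    if len(q)==0: continue
    y0=int(round(q.mean())); r=np.arange(y0-5,y0+6); v=i[r,x,2]; v=np.clip(v-np.median(v)-8,0,None)
    pts.append((x,(v*r).sum()/v.sum()))
P=t.plane(np.array(pts),.115)[:,:2]
np.save("rod.npy",P)
def line(a,b):
    q=P[(P[:,1]>a)&(P[:,1]<b)].astype(np.float32); l=cv2.fitLine(q,cv2.DIST_HUBER,0,1e-3,1e-3).ravel(); d=l[:2]*np.sign(l[1]); return l[2:],d,np.degrees(np.arctan2(d[1],d[0])), np.abs((q-l[2:])@[-d[1],d[0]]).max()
L=[line(-.105,-.06),line(-.003,.026),line(.055,.105)]
for l in L: print(l)
X=[]
for a,b in((0,1),(1,2)):
    A=np.c_[L[a][1],-L[b][1]]; u=np.linalg.solve(A,L[b][0]-L[a][0]); X.append(L[a][0]+L[a][1]*u[0])
print("corners",X, "dist",np.linalg.norm(X[0]-X[1]))
print("tip end px mask min",xs[(xs>300)].min(), P[0])
E
```

```text
(array([0.5973, 0.3461, 0.0611]), np.float64(0.0016141305020055808))
(array([0.6139, 0.3328, 0.0599]), np.float64(0.0022605802415925397))
(array([0.5816, 0.2951, 0.0599]), np.float64(0.003724753611031626))
(array([0.5658, 0.3075, 0.0613]), np.float64(0.0031958200616811266))
[0.5902 0.3204] 49.00395754312309 0.05021355458042444 0.021582688812860275
[0.5896 0.3216] 50.977600513411794 0.048680812240142576 0.022416940740883202
[[0.566  0.3116 0.    ]
 [0.5809 0.3012 0.    ]]
(array([ 0.5888, -0.0902], dtype=float32), array([0.2939, 0.9558], dtype=float32), np.float32(72.90773), np.float32(0.0007295263))
(array([0.5718, 0.0132], dtype=float32), array([-0.7013,  0.7129], dtype=float32), np.float32(134.52844), np.float32(0.0008008736))
(array([0.5378, 0.077 ], dtype=float32), array([-0.1744,  0.9847], dtype=float32), np.float32(100.04645), np.float32(0.0003430361))
corners [array([ 0.609 , -0.0246], dtype=float32), array([0.5441, 0.0413], dtype=float32)] dist 0.09248231
tip end px mask min 308 [nan nan]<stdin>:12: RuntimeWarning: divide by zero encountered in divide
<stdin>:12: RuntimeWarning: invalid value encountered in divide
<stdin>:22: RuntimeWarning: invalid value encountered in scalar divide
```

```bash
cat > nav.py <<'E'
from h import *
from plant import observe
np.set_printoptions(precision=3,suppress=True)
def go(pos,yaw,o=None,pr=True):
    """remaining turn (6deg units) and shift (30mm units) in tool axes; yaw = direction of tool y, deg (mod 180)"""
    o=o or observe(); Rm=R.from_rotvec(o["tcp_rot"]).as_matrix(); p=np.array(o["eef_pos"])
    best=None
    for k in(0,180):
        a=np.radians(yaw+k); y=np.array([np.cos(a),np.sin(a),0]); z=np.array([0,0,-1.]); D=np.c_[np.cross(y,z),y,z]
        v=R.from_matrix(Rm.T@D).as_rotvec()
        if best is None or np.linalg.norm(v)<np.linalg.norm(best[0]): best=(v,D)
    v,D=best
    print("yaw now",np.degrees(np.arctan2(Rm[1,1],Rm[0,1])).round(2),"pos",p,"turn",np.degrees(v)/6,"shift(tool now)",Rm.T@(np.array(pos)-p)/.03,"shift(final axes)",D.T@(np.array(pos)-p)/.03,"F",np.array(o["contact_force"]),"q7",np.round(o["joint_positions"][6],2),"w",o["width"],"t",o["clock"])
E
python3 -c "
from nav import *
go((.590,.321,.16),140); go((.590,.321,.072),140)"
```

```text
yaw now 72.89 pos [0.191 0.621 0.252] turn [ -0.02   -0.013 -11.186] shift(tool now) [-15.645  -5.624   3.088] shift(final axes) [ -0.896 -16.604   3.074] F [0.006 0.698 0.191] q7 -0.04 w 0.08549772580980403 t 0.1
yaw now 72.89 pos [0.191 0.621 0.252] turn [ -0.02   -0.013 -11.186] shift(tool now) [-15.645  -5.617   6.022] shift(final axes) [ -0.896 -16.604   6.008] F [0.006 0.698 0.191] q7 -0.04 w 0.08549772580980403 t 0.1
```

jog_arm --steps '[[[0, 0, 0], [-1, -0.35, 0.1], 60], [[0, 0, 0], [-1, -0.35, 0.1], 60], [[0, 0, 0], [-1, -0.35, 0.1], 60], [[0, 0, 0], [-1, -0.35, 0.1], 60], [[0, 0, 0], [-1, -0.35, 0.1], 60]]' --force 25

```text
clock: 0.6
eef_pos: [0.32, 0.5257, 0.2376]
tcp_rot: [-0.467, -3.106, 0.002]
contact_force: [-0.2, -0.0, -0.6]
width: 0.0603
finger_force: 0.0
```

jog_arm --steps '[[[0, 0, 0], [-1, -0.35, 0.2], 60], [[0, 0, 0], [-1, -0.35, 0.2], 60], [[0, 0, 0], [-1, -0.35, 0.2], 60], [[0, 0, 0], [-1, -0.35, 0.2], 60], [[0, 0, 0], [-1, -0.35, 0.2], 60]]'

```text
clock: 1.1
eef_pos: [0.4478, 0.4314, 0.2075]
tcp_rot: [-0.467, -3.106, 0.002]
contact_force: [-0.5, -0.4, -0.2]
width: 0.0599
finger_force: 0.0
```

jog_arm --steps '[[[0, 0, 0], [-1, -0.35, 0.2], 60], [[0, 0, 0], [-1, -0.35, 0.2], 60], [[0, 0, 0], [-1, -0.35, 0.2], 60], [[0, 0, 0], [-1, -0.35, 0.2], 60], [[0, 0, 0], [-1, -0.35, 0.2], 60]]'

```text
clock: 1.6
eef_pos: [0.5756, 0.3371, 0.1774]
tcp_rot: [-0.467, -3.106, 0.001]
contact_force: [0.6, -0.0, -0.7]
width: 0.0598
finger_force: 0.0
```

jog_arm --steps '[[[0, 0, -1], [0, 0, 0], 60], [[0, 0, -1], [0, 0, 0], 60], [[0, 0, -1], [0, 0, 0], 60], [[0, 0, -1], [0, 0, 0], 60], [[0, 0, -1], [0, 0, 0], 60]]'

```text
clock: 2.1
eef_pos: [0.5747, 0.3379, 0.1776]
tcp_rot: [0.359, -3.12, 0.001]
contact_force: [-0.4, 0.4, -0.7]
width: 0.0599
finger_force: 0.0
```

jog_arm --steps '[[[0, 0, -1], [0, 0, 0], 60], [[0, 0, -1], [0, 0, 0], 60], [[0, 0, -1], [0, 0, 0], 60], [[0, 0, -1], [0, 0, 0], 60], [[0, 0, -1], [0, 0, 0], 60]]'

```text
clock: 2.6
eef_pos: [0.5747, 0.3379, 0.1776]
tcp_rot: [1.154, -2.92, 0.001]
contact_force: [-0.5, 0.2, 0.1]
width: 0.0598
finger_force: 0.0
```

```bash
python3 -c "
from nav import *
go((.590,.321,.072),140)"
```

```text
yaw now 133.13 pos [0.575 0.338 0.178] turn [ 0.002 -0.014 -1.146] shift(tool now) [ 0.007 -0.759  3.52 ] shift(final axes) [ 0.103 -0.751  3.52 ] F [-0.54   0.235  0.086] q7 1.57 w 0.05981150728597855 t 2.6
```

jog_arm --steps '[[[0, 0, -1], [0.1, -0.75, 0], 50], [[0, 0, -0.15], [0, 0, 0.5], 50], [[0, 0, 0], [0, 0, 1], 50], [[0, 0, 0], [0, 0, 1], 50], [[0, 0, 0], [0, 0, 1], 50]]'

```text
clock: 3.1
eef_pos: [0.5869, 0.3197, 0.0708]
tcp_rot: [1.319, -2.849, -0.001]
contact_force: [0.1, 0.8, -1.2]
width: 0.0498
finger_force: 0.0
```

```bash
python3 - <<'E'
from nav import *
from plant import optics
go((.590,.321,.072),140)
d=optics.get_image("side"); np.save("side1.npy",d,allow_pickle=True)
cv2.imwrite("pics/s1.png",cv2.resize(d["pixels"][140:250,260:370],(700,600) if 0 else (600,600),interpolation=cv2.INTER_CUBIC)[...,::-1])
E
```

```text
yaw now 139.67 pos [0.587 0.32  0.071] turn [ 0.011 -0.015 -0.055] shift(tool now) [-0.098 -0.05  -0.04 ] shift(final axes) [-0.098 -0.051 -0.04 ] F [ 0.081  0.757 -1.165] q7 1.65 w 0.049761112016560395 t 3.1
```

View pics/s1.png

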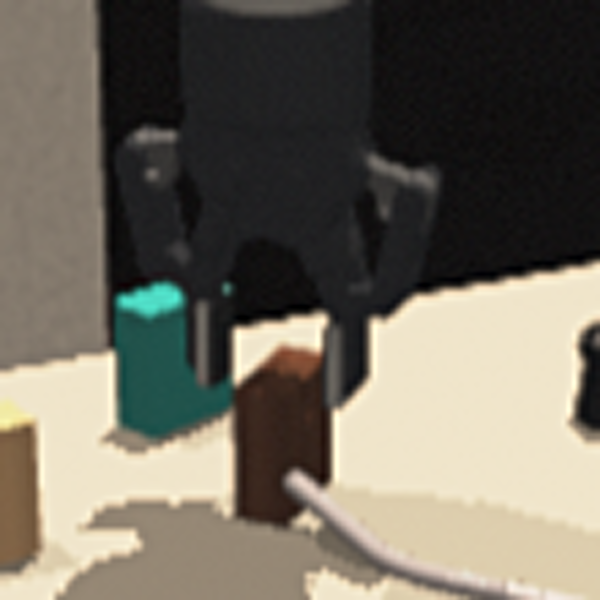

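The fingers straddle the block: left tip at about (205,388), right tip at (335,405), both just below the top face. I'll close now.

jog_arm --steps '[[[0, 0, 0], [-0.1, -0.05, 0], 35], [[0, 0, 0], [0, 0, 0], 15], [[0, 0, 0], [0, 0, 0], 15], [[0, 0, 0], [0, 0, 0], 15], [[0, 0, 0], [0, 0, 0], 15]]' --force 30

```text
clock: 3.65
eef_pos: [0.5916, 0.3212, 0.0744]
tcp_rot: [-1.321, 2.848, 0.0]
contact_force: [-0.1, 0.4, 0.3]
width: 0.0228
finger_force: 32.4
```

```bash
python3 - <<'E'
from nav import *
from plant import optics
go((.590,.321,.072),140)
t=load("top0")
d=optics.get_image("side"); np.save("side2.npy",d,allow_pickle=True)
cv2.imwrite("pics/s2.png",cv2.resize(d["pixels"][170:250,270:350],(600,600),interpolation=cv2.INTER_CUBIC)[...,::-1])
E
```

```text
yaw now 139.77 pos [0.592 0.321 0.074] turn [-0.006  0.015 -0.039] shift(tool now) [0.041 0.036 0.08 ] shift(final axes) [0.041 0.036 0.08 ] F [-0.114  0.431  0.279] q7 1.66 w 0.022821965809250264 t 3.65
```

View pics/s2.png

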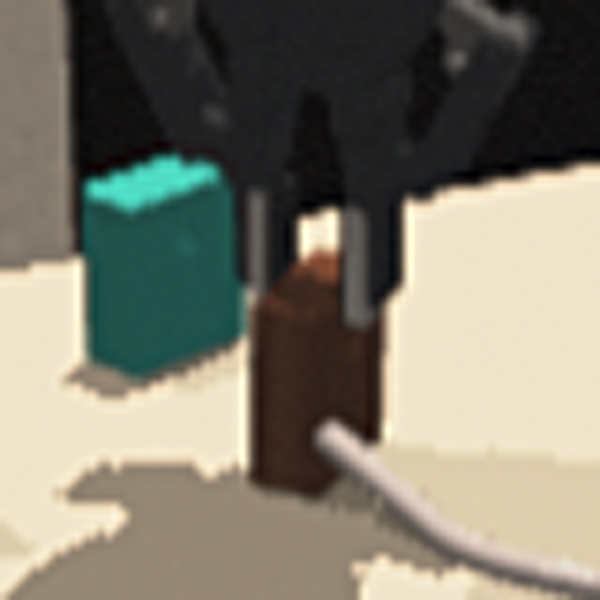

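The block is gripped about 7 mm deep. Next I lift it and carry it to a pose in front of the rod tip.

jog_arm --steps '[[[0, 0, 0], [0, 0, -1], 15], [[0, 0, 0], [0, 0, -1], 15], [[0, 0, 1], [0, 0, -0.4], 15], [[0, 0, 1], [0, 0, 0], 15], [[0, 0, 1], [0, 0, 0], 15]]'

```text
clock: 4.2
eef_pos: [0.5915, 0.3211, 0.1466]
tcp_rot: [-0.853, 3.022, 0.001]
contact_force: [0.5, -0.3, -2.0]
width: 0.0228
finger_force: 32.4
```

jog_arm --steps '[[[0, 0, 1], [0, 0, 0], 15], [[0, 0, 1], [0, 0, 0], 15], [[0, 0, 1], [0, 0, 0], 15], [[0, 0, 0.65], [0, 0, 0], 15]]'

```text
clock: 4.6
eef_pos: [0.5911, 0.3211, 0.1457]
tcp_rot: [-0.265, 3.13, 0.0]
contact_force: [-0.3, 0.8, -1.0]
width: 0.0229
finger_force: 32.4
```

```bash
python3 -c "
from nav import *
go((.5265,.1456,.1474),100)"
```

```text
yaw now 99.69 pos [0.591 0.321 0.146] turn [ 0.001  0.002 -0.052] shift(tool now) [ 3.106 -5.405 -0.06 ] shift(final axes) [ 3.135 -5.388 -0.058] F [-0.337  0.752 -0.965] q7 1.12 w 0.022855931813547482 t 4.6
```

jog_arm --steps '[[[0, 0, -0.05], [0.63, -0.9, 0], 15], [[0, 0, 0], [0.63, -0.9, 0], 15], [[0, 0, 0], [0.63, -0.9, 0], 15], [[0, 0, 0], [0.63, -0.9, 0], 15], [[0, 0, 0], [0.6, -0.9, 0], 15]]'

```text
clock: 5.1
eef_pos: [0.5221, 0.1706, 0.1458]
tcp_rot: [-0.279, 3.129, 0.0]
contact_force: [0.4, 0.4, -0.9]
width: 0.023
finger_force: 32.4
```

jog_arm --steps '[[[0, 0, 0], [0, -0.9, 0], 15], [[0, 0, 0], [0, 0, -0.05], 15]]'

```text
clock: 5.3
eef_pos: [0.5281, 0.1393, 0.1471]
tcp_rot: [0.267, -3.13, 0.007]
contact_force: [-0.3, -0.1, -0.5]
width: 0.023
finger_force: 32.4
```

```bash
python3 - <<'E'
from nav import *
from plant import optics
go((.5265,.1456,.1474),100)
a=[]
for n,(u,v) in(("side",(300,190)),("top",(260,215))):
    d=optics.get_image(n); np.save(n+"3.npy",d,allow_pickle=True)
    a.append(cv2.resize(d["pixels"][v-0:v+66,u:u+66],(400,400),interpolation=cv2.INTER_CUBIC))
c=Cam(d); p=observe()["eef_pos"]
cs=Cam(np.load("side3.npy",allow_pickle=True).item())
print(c.proj([p]),cs.proj([p]))
im=(np.hstack(a)/255.)**.6*255
cv2.imwrite("pics/pre.png",im[...,::-1])
E
```

```text
yaw now 99.74 pos [0.528 0.139 0.147] turn [-0.04  -0.004 -0.043] shift(tool now) [ 0.019  0.215 -0.009] shift(final axes) [ 0.018  0.215 -0.009] F [-0.253 -0.068 -0.525] q7 1.31 w 0.02300045577217954 t 5.3
[[289.885 245.419]] [[306.938 205.181]][ WARN:0@3.277] global loadsave.cpp:1063 imwrite_ Unsupported depth image for selected encoder is fallbacked to CV_8U.
```

View pics/pre.png

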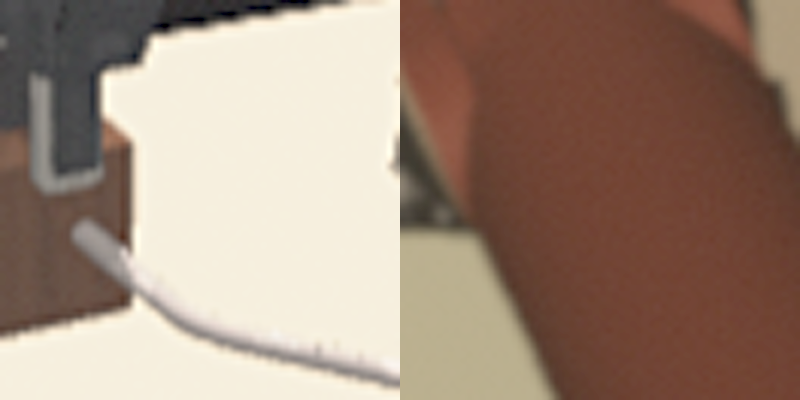

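The pre-pose picture shows the block's front-face right edge at full-image column ≈321.5 (rows 213–240), and the rod tip at (313,228) in front of that face. The arm hides the tip area in the top view. I'll measure the edges numerically.

```bash
python3 - <<'E'
from nav import *
s=load("side3"); g=s.im.astype(float).mean(2)
def cross(v,lo,hi,lev):  # last crossing up
    k=np.where((v[:-1]<lev)&(v[1:]>=lev))[0]
    return [lo+i+(lev-v[i])/(v[i+1]-v[i]) for i in k]
for r in (218,222,226,230): print("row",r,g[r,316:326].round(), cross(g[r,316:328],316,0,140))
for c in range(280,322,3): print("col",c,[round(x,2) for x in cross(g[232:260,c],232,0,140)])
for r in (225,235): print("leftrow",r,[270+i+(140-g[r,270+i])/(g[r,271+i]-g[r,270+i]) for i in range(0,40) if g[r,270+i]>=140>g[r,271+i]], g[r,276:296].round())
o=observe(); p=np.array(o["eef_pos"]); M=R.from_rotvec(o["tcp_rot"]).as_matrix()
print("tool x",M[:,0],"y",M[:,1])
sg=-1 if M[1,1]>0 else 1
f=p+M[:,1]*sg*.012
C=lambda lat,dz:s.proj([f+np.array([.985,.174,0])*lat+[0,0,dz]])[0]
for nm,l,z in(("RT",.025,-.0144),("RB",.025,-.0744),("LB",-.025,-.0744),("LT",-.025,-.0144)): print(nm,C(l,z))
print("holefront",C(0,-.0324))
b=p-M[:,1]*sg*.012; print("LBback",s.proj([b+np.array([-.985,-.174,0])*.025+[0,0,-.0744]]))
for q in((.5303,.1098,.115),(.5314,.1132,.115)): print("tip proj",s.proj([q]))
t0=load("side0")
# rod in side0: cast on z=.115 plane
for u in ((313.2,227.2),(313.2,228.3)): print(t0.plane([u],.115))
E
```

```text
row 218 [ 83.  48.  40.  42.  35.  66. 194. 230. 227. 225.] [np.float64(321.57702349869453)]
row 222 [ 40.  41.  44.  42.  34.  66. 194. 229. 226. 224.] [np.float64(321.5766233766234)]
row 226 [ 41.  37.  40.  42.  32.  66. 196. 228. 226. 224.] [np.float64(321.5703324808184)]
row 230 [109. 110. 100.  86.  73.  79. 232. 228. 225. 225.] [np.float64(321.3982494529541)]
col 280 []
col 283 []
col 286 []
col 289 []
col 292 []
col 295 [np.float64(243.06)]
col 298 [np.float64(245.77)]
col 301 [np.float64(245.25)]
col 304 [np.float64(244.53)]
col 307 [np.float64(243.84)]
col 310 [np.float64(243.26)]
col 313 [np.float64(242.53)]
col 316 [np.float64(241.83)]
col 319 [np.float64(241.23)]
leftrow 225 [np.float64(292.73067331670825)] [224. 224. 224. 224. 224. 225. 224. 225. 225. 226. 225. 225. 225. 224.
 225. 229. 238. 104.  33.  37.]
leftrow 235 [np.float64(292.79834254143645)] [224. 224. 224. 224. 224. 224. 224. 225. 224. 224. 224. 224. 224. 224.
 225. 229. 236. 116.  41.  36.]
tool x [-0.985 -0.175 -0.002] y [-0.175  0.985  0.   ]
RT [321.657 212.076]
RB [321.486 240.271]
LB [298.171 245.66 ]
LT [297.693 217.037]
holefront [309.842 223.217]
LBback [[292.925 240.509]]
tip proj [[313.354 228.397]]
tip proj [[313.402 227.557]]
[[0.531 0.115 0.115]]
[[0.53  0.11  0.115]]
```

```bash
python3 - <<'E'
from nav import *
s,s3=load("side0"),load("side3"); g=s.im.astype(float); g3=s3.im.astype(float)
# columns: rod brighter/greyer than desk? use row scan: print local profile across rod at few columns
for c in (316,320,325,330): print(c,[tuple(int(x) for x in g3[r,c]) for r in range(226,246)])
print("tip rows", [[int(g3[r,c].mean()) for c in range(308,324)] for r in range(222,236)])
E
```

```text
316 [(55, 37, 31), (73, 61, 56), (104, 96, 90), (119, 110, 104), (117, 108, 102), (109, 101, 96), (96, 88, 85), (76, 66, 62), (57, 41, 35), (51, 33, 25), (54, 36, 30), (55, 39, 30), (57, 39, 30), (57, 37, 29), (51, 31, 24), (67, 53, 43), (180, 159, 132), (241, 227, 192), (243, 233, 207), (241, 230, 204)]
320 [(50, 28, 18), (49, 28, 19), (47, 23, 15), (45, 23, 15), (86, 69, 64), (182, 164, 155), (181, 164, 155), (148, 135, 128), (131, 120, 114), (107, 99, 94), (87, 78, 73), (62, 47, 41), (52, 31, 22), (45, 25, 16), (66, 49, 40), (179, 156, 130), (240, 226, 191), (243, 233, 207), (241, 230, 205), (240, 230, 204)]
325 [(240, 230, 203), (240, 229, 203), (240, 230, 204), (240, 229, 203), (240, 230, 204), (240, 230, 203), (240, 230, 204), (241, 230, 203), (241, 230, 203), (234, 221, 199), (225, 212, 195), (219, 198, 187), (183, 165, 157), (127, 116, 112), (117, 105, 95), (223, 199, 167), (248, 236, 207), (243, 233, 207), (241, 231, 204), (240, 229, 203)]
330 [(240, 229, 204), (240, 229, 203), (240, 229, 203), (240, 230, 204), (240, 229, 203), (240, 229, 203), (240, 229, 203), (240, 229, 20
[... 498 characters left out ...]
4, 41, 45, 67, 75, 56, 41, 37, 40, 42, 32, 65, 196, 228], [40, 42, 42, 42, 72, 99, 106, 91, 63, 44, 39, 43, 32, 77, 220, 229], [38, 40, 40, 47, 92, 106, 111, 111, 96, 74, 46, 37, 28, 82, 235, 230], [41, 39, 40, 45, 80, 96, 104, 109, 111, 101, 75, 45, 27, 80, 235, 229], [40, 40, 40, 40, 54, 75, 92, 103, 109, 109, 100, 86, 73, 79, 231, 228], [38, 41, 40, 41, 42, 52, 73, 91, 102, 108, 108, 115, 167, 112, 227, 228], [40, 42, 43, 42, 39, 42, 51, 70, 89, 99, 105, 112, 166, 177, 222, 226], [39, 41, 43, 42, 42, 41, 41, 50, 68, 88, 106, 118, 137, 204, 216, 221], [38, 41, 43, 41, 42, 43, 42, 40, 44, 66, 92, 115, 121, 171, 206, 215], [40, 41, 42, 42, 43, 43, 43, 40, 36, 43, 59, 88, 100, 134, 201, 221]]
```

```bash
python3 - <<'E'
from nav import *
s=load("side3")
P=s.plane([(313.6,227.95),(316,229.95),(320,233.2),(325,237.7),(330,242)],.115); print(P)
A=np.array([.5378,.077]); d=np.array([-.1744,.9847]); n=np.array([.9847,.1744])
print("lateral vs top line",(P[:,:2]-A)@n,"along",(P[:,:2]-A)@d)
for z in (.113,.117): print(z,(s.plane([(313.6,227.95),(316,229.95),(320,233.2)],z)[:,:2]-A)@n)
E
```

```text
[[0.531 0.111 0.115]
 [0.533 0.102 0.115]
 [0.536 0.087 0.115]
 [0.539 0.067 0.115]
 [0.543 0.049 0.115]]
lateral vs top line [-0. -0.  0. -0.  0.] along [ 0.035  0.026  0.01  -0.01  -0.029]
0.113 [0.001 0.002 0.002]
0.117 [-0.002 -0.002 -0.002]
```

jog_arm --steps '[[[0, 0, -0.04], [0.037, 0, -0.02], 15], [[0, 0, 0], [0, -0.15, 0], 15], [[0, 0, 0], [0, -0.15, 0], 15], [[0, 0, 0], [0, 0, 0], 15]]'

```text
clock: 5.8
eef_pos: [0.5283, 0.1353, 0.1473]
tcp_rot: [0.284, -3.128, 0.001]
contact_force: [-1.2, -0.6, -0.9]
width: 0.0227
finger_force: 32.4
```

```bash
cat >> nav.py <<'E'
A0=np.array([.5378,.077]); D0=np.array([-.1744,.9847]); N0=np.array([.9847,.1744])
def leg():
    o=observe(); q=np.array(o["eef_pos"])[:2]-A0; print("lat mm",1e3*q@N0,"past tip mm",1e3*(.0375-q@D0),"z",o["eef_pos"][2])
E
python3 -c "
from nav import *
go((.5265,.1456,.1477),100.05);leg()"
```

```text
yaw now 100.38 pos [0.528 0.135 0.147] turn [-0.007 -0.003  0.055] shift(tool now) [-0.004  0.349 -0.015] shift(final axes) [-0.002  0.349 -0.015] F [-1.222 -0.594 -0.858] q7 1.33 w 0.02269792332424423 t 5.8
lat mm 0.7681842064906312 past tip mm -21.561367077409294 z 0.14725660223862963
```

jog_arm --steps '[[[0, 0, 0.05], [0.018, -0.1, -0.01], 15], [[0, 0, 0], [0, -0.1, 0], 15], [[0, 0, 0], [0, -0.1, 0], 15], [[0, 0, 0], [0, -0.1, 0], 15], [[0, 0, 0], [0, 0, 0], 15]]'

```text
clock: 6.3
eef_pos: [0.5299, 0.1233, 0.1477]
tcp_rot: [0.275, -3.129, 0.001]
contact_force: [-0.6, 0.6, -1.0]
width: 0.0228
finger_force: 32.4
```

```bash
python3 -c "
from nav import *
go((.5265,.1456,.1477),100.05);leg()"
```

```text
yaw now 100.06 pos [0.53  0.123 0.148] turn [-0.005 -0.001  0.002] shift(tool now) [-0.02   0.751 -0.001] shift(final axes) [-0.02   0.751 -0.001] F [-0.576  0.62  -0.963] q7 1.35 w 0.02278654729999044 t 6.3
lat mm 0.24969917797522265 past tip mm -9.487988271011202 z 0.14767565623346332
```

No force yet; the tip should be about 2 mm into the hole. Continuing.

jog_arm --steps '[[[0, 0, 0], [0, -0.1, 0], 15], [[0, 0, 0], [0, -0.1, 0], 15], [[0, 0, 0], [0, -0.1, 0], 15]]'

```text
clock: 6.6
eef_pos: [0.5311, 0.1151, 0.1476]
tcp_rot: [0.277, -3.129, 0.0]
contact_force: [-0.0, 0.1, -1.7]
width: 0.023
finger_force: 32.4
```

```bash
python3 - <<'E'
from nav import *
from plant import optics
go((.5265,.1456,.1477),100.05);leg()
d=optics.get_image("side"); np.save("side4.npy",d,allow_pickle=True)
g=d["pixels"].astype(int).mean(2).astype(int)
print(g[222:246:1,304:332])
go((.5265,.1456,.1477),100.05);leg()
E
```

```text
yaw now 100.13 pos [0.531 0.115 0.148] turn [ 0.    -0.005  0.013] shift(tool now) [-0.027  1.028 -0.004] shift(final axes) [-0.025  1.028 -0.004] F [-0.05   0.112 -1.715] q7 1.37 w 0.023011955945242277 t 6.6
lat mm 0.0763783236182586 past tip mm -1.168779166534878 z 0.14758895296124502
[[ 49  52  50  50  49  47  62  87  96  82  37  24  27  30  29  30  35  53
   52  45  42  41  36 109 234 229 225 224]
 [ 43  44  41  39  42  44  62  89  96  90  47  33  41  53  54  67  80  85
   53  42  43  40  39 109 233 229 225 224]
 [ 39  42  41  41  42  41  53  87  97  96  82  78  80  85  86  90  90  80
   46  41  42  42  37 109 234 229 226 225]
 [ 38  42  41  41  42  42  42  67  89  97  96  96  90  83  78  74  67  51
   39  41  44  39  38 110 233 228 225 224]
 [ 40  40  42  41  44  43  40  44  62  73  76  77  63  54  48  45  42  39
   38  43  42  39  46 133 233 228 225 224]
 [ 40  41  41  41  43  44  42  38  36  49  77  88  62  39  38  40  40  38
   40  42  42  39  52 148 232 228 225 224]
 [ 41  41  41  41  43  43  42  40  39  71 103 111  96  73  46  39  40  40
   39  42  42  38  51 149 231 227 22
[... 1586 characters left out ...]
 43  43  42  40
   42  41  40  41  58 113 118 146 180 180]
 [ 40  40  41  41  41  43  42  42  38  38  39  42  43  43  41  43  43  41
   41  41  41  35  60 163 141 105 117 125]
 [ 38  42  43  41  43  44  43  41  40  39  41  43  41  41  45  42  42  42
   41  41  37  28  66 196 212 168 118  94]
 [ 41  41  41  43  42  43  44  39  42  41  41  41  43  44  40  40  38  36
   32  32  44  37  81 220 233 222 204 166]]
yaw now 100.07 pos [0.531 0.114 0.148] turn [-0.006 -0.005  0.004] shift(tool now) [-0.025  1.056 -0.005] shift(final axes) [-0.025  1.056 -0.004] F [-0.48   0.005 -1.459] q7 1.37 w 0.022835135342492555 t 6.65
lat mm 0.0949118123940397 past tip mm -0.32631888479340426 z 0.1475660685197519
```

No contact force with the face about 11 mm past the tip, so the hole is on the rod. Continuing along the end leg.

jog_arm --steps '[[[0, 0, 0], [0, -0.15, 0], 15], [[0, 0, 0], [0, -0.15, 0], 15], [[0, 0, 0], [0, -0.15, 0], 15]]'

```text
clock: 6.95
eef_pos: [0.5336, 0.1016, 0.1476]
tcp_rot: [0.277, -3.129, 0.0]
contact_force: [-0.8, 0.5, -2.5]
width: 0.0235
finger_force: 32.4
```

jog_arm --steps '[[[0, 0, 0], [0, -0.15, 0], 15], [[0, 0, 0], [0, -0.15, 0], 15], [[0, 0, 0], [0, 0, 0], 15]]'

```text
clock: 7.25
eef_pos: [0.5354, 0.0917, 0.1476]
tcp_rot: [0.275, -3.129, 0.002]
contact_force: [0.3, -1.1, -0.8]
width: 0.023
finger_force: 32.3
```

```bash
python3 - <<'E'
from nav import *
go((.5265,.1456,.1477),100.05);leg()
E
```

```text
yaw now 100.04 pos [0.535 0.092 0.148] turn [-0.01  -0.004 -0.002] shift(tool now) [-0.022  1.819 -0.006] shift(final axes) [-0.022  1.819 -0.004] F [ 0.279 -1.096 -0.835] q7 1.4 w 0.022980654156813163 t 7.25
lat mm 0.16982257408225898 past tip mm 22.55124144745426 z 0.1475765817992487
```

The hole centre is 22 mm past the tip. Now I loosen the grip to a slack cage so the block hangs on the rod, and plan the path along the bends.

```bash
cat > path.py <<'E'
from nav import *
X1=np.array([.5441,.0413]);X0=np.array([.609,-.0246]);O=np.array([.565,-.156])
u=lambda a:np.array([np.cos(np.radians(a)),np.sin(np.radians(a))])
aE,aM,aI=100.05,134.53,72.91; r=.045
t1=r*np.tan(np.radians(aM-aE)/2); t0=r*np.tan(np.radians(aM-aI)/2)
P=[];Y=[];ds=.0005
p=X1+u(aE)*(t1+.059)
def run(L,a0,a1):
    global p
    n=int(round(L/ds))
    for i in range(n):
        a=a0+(a1-a0)*(i+.5)/n; P.append(p);Y.append(a0+(a1-a0)*i/n); p=p-u(a)*L/n
run(.059,aE,aE); run(r*np.radians(aM-aE),aE,aM); run(np.linalg.norm(X1-X0)-t0-t1,aM,aM); run(r*np.radians(aM-aI),aM,aI); run(.12,aI,aI)
P=np.array(P);Y=np.array(Y)
def nxt(n=4,step=.004,z=.146,lead=0):
    o=observe(); q=np.array(o["eef_pos"]); Rm=R.from_rotvec(o["tcp_rot"]).as_matrix(); i=int(np.argmin(((P-q[:2])**2).sum(1)))
    yaw=np.degrees(np.arctan2(Rm[1,1],Rm[0,1]))%180; nn=np.array([np.sin(np.radians(Y[i])),-np.cos(np.radians(Y[i]))])
    print("s mm",i*ds*1e3,"lat mm",((q[:2]-P[i])@nn*1e3).round(2),"yaw",yaw.round(2),"want",Y[i].round(2),"z",q[2].round(4),"F",np.array(o["contact_force"]),"w",round(o["width"]*1e3,1),"t",o["clock"])
    M=Rm
    for k in range(1,n+1):
        j=i+int(round(k*step/ds)); tgt=np.r_[P[j],z if k==1 else z]; a=np.radians(Y[j]); y=np.r_[np.cos(a),np.sin(a),0]; D=np.c_[np.cross(y,[0,0,-1.]),y,[0,0,-1.]]
        v=R.from_matrix(M.T@D).as_rotvec(); print(j*ds*1e3,"turn",(np.degrees(v)/6).round(2),"shift",(M.T@(tgt-q)/.03).round(3)); M=D;q=tgt
E
python3 -c "
from path import *
print([round(x*1e3,1) for x in (.059,.059+r*np.radians(aM-aE),.059+r*np.radians(aM-aE)+np.linalg.norm(X1-X0)-t0-t1,.059+r*np.radians(aM-aE)+np.linalg.norm(X1-X0)-t0-t1+r*np.radians(aM-aI))],P[-1], 'O lat',(O-X0)@u(aI-90), 'O s',(X0-O)@u(aI))
nxt()"
```

```text
[59.0, np.float64(86.1), np.float64(137.8), np.float64(186.2)] [ 0.566 -0.165] O lat -0.003442171730905574 O s 0.13852837779233163
s mm 22.0 lat mm 0.2 yaw 100.04 want 100.05 z 0.1476 F [ 0.279 -1.096 -0.835] w 23.0 t 7.25
26.000000000000004 turn [-0.01 -0.   -0.  ] shift [ 0.007 -0.141  0.053]
30.0 turn [0. 0. 0.] shift [-0.    -0.133  0.   ]
34.0 turn [0. 0. 0.] shift [-0.    -0.133  0.   ]
38.0 turn [0. 0. 0.] shift [-0.    -0.133  0.   ]
```

jog_arm --steps '[[[0, 0, 0], [0, 0, 0], 26], [[0, 0, 0], [0, 0, 0], 26.5], [[0, 0, 0], [0, 0, 0.05], 26.5]]'

```text
clock: 7.55
eef_pos: [0.5357, 0.0935, 0.1466]
tcp_rot: [-0.278, 3.128, 0.0]
contact_force: [-0.3, -0.8, 0.2]
width: 0.0267
finger_force: 0.0
```

```bash
python3 -c "
from path import *
nxt()"
```

```text
s mm 20.0 lat mm 0.84 yaw 100.14 want 100.05 z 0.1466 F [-0.324 -0.75   0.166] w 26.7 t 7.55
24.0 turn [0.   0.01 0.02] shift [ 0.028 -0.129  0.021]
28.0 turn [0. 0. 0.] shift [-0.    -0.133  0.   ]
32.0 turn [0. 0. 0.] shift [-0.    -0.133  0.   ]
36.00000000000001 turn [0. 0. 0.] shift [-0.    -0.133  0.   ]
```

Block released and caged (width 26.7 mm, zero finger force). Pushing along the straight end leg.

jog_arm --steps '[[[0, 0, 0], [0.025, -0.15, 0.02], 26.5], [[0, 0, 0], [0, -0.15, 0], 26.5], [[0, 0, 0], [0, -0.15, 0], 26.5], [[0, 0, 0], [0, -0.15, 0], 26.5], [[0, 0, 0], [0, -0.15, 0], 26.5]]'

```text
clock: 8.05
eef_pos: [0.5386, 0.0703, 0.1457]
tcp_rot: [-0.277, 3.129, -0.0]
contact_force: [0.8, 0.2, -0.6]
width: 0.0261
finger_force: 0.2
```

```bash
python3 -c "
from path import *
nxt(6)"
```

```text
s mm 43.50000000000001 lat mm -0.36 yaw 100.1 want 100.05 z 0.1457 F [ 0.751  0.151 -0.604] w 26.1 t 8.05
47.5 turn [-0.    0.    0.01] shift [-0.012 -0.135 -0.011]
51.50000000000001 turn [0. 0. 0.] shift [-0.    -0.133  0.   ]
55.5 turn [0. 0. 0.] shift [-0.    -0.133  0.   ]
59.50000000000001 turn [ 0.    0.   -0.11] shift [-0.    -0.133  0.   ]
63.5 turn [ 0.    0.   -0.85] shift [-0.006 -0.134  0.   ]
67.5 turn [ 0.    0.   -0.85] shift [-0.006 -0.134  0.   ]
```

```bash
python3 - <<'E'
s=open("path.py").read()
s=s.replace("Y=np.array(Y)\n","Y=np.convolve(np.pad(np.array(Y),24,'edge'),np.ones(49)/49,'valid')\n")
open("path.py","w").write(s)
E
python3 -c "
from path import *
nxt(5,.0035)"
```

```text
s mm 43.50000000000001 lat mm -0.36 yaw 100.1 want 100.05 z 0.1457 F [ 0.751  0.151 -0.604] w 26.1 t 8.05
47.0 turn [-0.    0.    0.01] shift [-0.012 -0.118 -0.011]
50.5 turn [ 0.    0.   -0.06] shift [-0.    -0.117  0.   ]
54.0 turn [ 0.    0.   -0.17] shift [ 0.001 -0.117  0.   ]
57.5 turn [ 0.    0.   -0.27] shift [ 0.003 -0.117  0.   ]
61.0 turn [ 0.    0.   -0.38] shift [ 0.005 -0.117  0.   ]
```

jog_arm --steps '[[[0, 0, 0], [-0.012, -0.12, -0.01], 26.5], [[0, 0, -0.06], [0, -0.12, 0], 26.5], [[0, 0, -0.17], [0, -0.12, 0], 26.5], [[0, 0, -0.27], [0.003, -0.12, 0], 26.5], [[0, 0, -0.38], [0.005, -0.12, 0], 26.5]]'

```text
clock: 8.55
eef_pos: [0.5421, 0.053, 0.1459]
tcp_rot: [0.425, -3.113, -0.0]
contact_force: [0.7, 1.2, -0.2]
width: 0.0265
finger_force: 0.2
```

```bash
python3 -c "
from path import *
nxt(5,.0035)"
```

```text
s mm 61.0 lat mm 0.01 yaw 105.56 want 105.34 z 0.1459 F [ 0.73   1.202 -0.241] w 26.5 t 8.55
64.5 turn [ 0.   -0.   -0.45] shift [ 0.002 -0.114 -0.003]
68.0 turn [ 0.    0.   -0.59] shift [-0.002 -0.117  0.   ]
71.50000000000001 turn [ 0.   0.  -0.7] shift [-0.004 -0.117  0.   ]
75.0 turn [ 0.    0.   -0.74] shift [-0.005 -0.117  0.   ]
78.5 turn [ 0.    0.   -0.65] shift [-0.005 -0.117  0.   ]
```

Tracking is excellent.

jog_arm --steps '[[[0, 0, -0.45], [0, -0.115, 0], 26.5], [[0, 0, -0.59], [0, -0.117, 0], 26.5], [[0, 0, -0.7], [-0.004, -0.117, 0], 26.5], [[0, 0, -0.74], [-0.005, -0.117, 0], 26.5]]'

```text
clock: 8.95
eef_pos: [0.547, 0.04, 0.1459]
tcp_rot: [0.827, -3.03, -0.0]
contact_force: [-0.2, 0.5, 0.6]
width: 0.0261
finger_force: 0.2
```

```bash
python3 -c "
from path import *
nxt(5,.0035)"
```

```text
s mm 75.0 lat mm -0.19 yaw 120.53 want 120.44 z 0.1459 F [-0.233  0.493  0.581] w 26.1 t 8.95
78.5 turn [ 0.   -0.   -0.64] shift [-0.011 -0.117 -0.004]
82.0 turn [ 0.    0.   -0.55] shift [-0.006 -0.117  0.   ]
85.5 turn [ 0.    0.   -0.44] shift [-0.008 -0.117  0.   ]
89.0 turn [ 0.    0.   -0.33] shift [-0.009 -0.117  0.   ]
92.5 turn [ 0.    0.   -0.23] shift [-0.005 -0.117  0.   ]
```

jog_arm --steps '[[[0, 0, -0.64], [-0.011, -0.117, 0], 26.5], [[0, 0, -0.55], [-0.006, -0.117, 0], 26.5], [[0, 0, -0.44], [-0.008, -0.117, 0], 26.5], [[0, 0, -0.33], [-0.009, -0.117, 0], 26.5], [[0, 0, -0.23], [-0.005, -0.117, 0], 26.5]]'

```text
clock: 9.45
eef_pos: [0.5585, 0.0264, 0.1458]
tcp_rot: [1.165, -2.917, -0.0]
contact_force: [0.4, 1.4, -0.3]
width: 0.0265
finger_force: 0.1
```

```bash
python3 - <<'E'
from path import *
from plant import optics
nxt(5,.0045)
d=optics.get_image("side"); np.save("side5.npy",d,allow_pickle=True)
cv2.imwrite("pics/mid.png",cv2.resize(d["pixels"][170:300,270:430],None,fx=4,fy=4,interpolation=cv2.INTER_CUBIC)[...,::-1])
E
```

```text
s mm 92.5 lat mm -0.2 yaw 133.53 want 133.67 z 0.1458 F [ 0.422  1.39  -0.307] w 26.5 t 9.45
97.0 turn [ 0.   -0.01 -0.16] shift [-0.009 -0.144 -0.007]
101.5 turn [ 0.    0.   -0.01] shift [-0.    -0.151  0.   ]
106.0 turn [0. 0. 0.] shift [-0.    -0.151  0.   ]
110.5 turn [0. 0. 0.] shift [-0.    -0.151  0.   ]
115.0 turn [0. 0. 0.] shift [-0.    -0.151  0.   ]
```

View pics/mid.png

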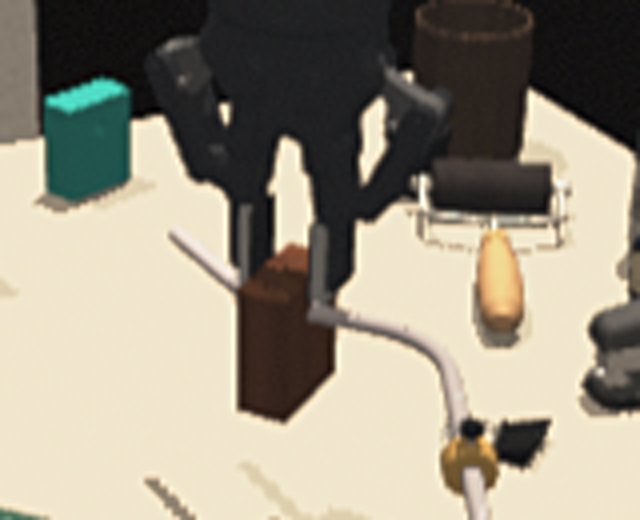

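The block (crop (285,335)) hangs upright on the middle leg between the fingers. The rod tip shows behind it at (175,235) and the collar is at (470,460). Continuing.

jog_arm --steps '[[[0, 0, -0.15], [-0.009, -0.15, 0], 26.5], [[0, 0, 0], [0, -0.15, 0], 26.5], [[0, 0, 0], [0, -0.15, 0], 26.5], [[0, 0, 0], [0, -0.15, 0], 26.5], [[0, 0, 0], [0, -0.15, 0], 26.5]]'

```text
clock: 10.0
eef_pos: [0.5747, 0.0107, 0.146]
tcp_rot: [-1.185, 2.909, -0.0]
contact_force: [-1.3, 0.4, 0.2]
width: 0.0267
finger_force: 0.2
```

```bash
python3 -c "
from path import *
nxt(5,.0035)"
```

```text
s mm 115.0 lat mm 0.38 yaw 134.32 want 134.53 z 0.146 F [-1.309  0.405  0.221] w 26.7 t 10.0
118.50000000000001 turn [-0.    0.   -0.03] shift [ 0.012 -0.11  -0.002]
122.0 turn [0. 0. 0.] shift [-0.    -0.117  0.   ]
125.5 turn [0. 0. 0.] shift [-0.    -0.117  0.   ]
129.0 turn [0.   0.   0.06] shift [-0.    -0.117  0.   ]
132.5 turn [0.   0.   0.17] shift [-0.001 -0.117  0.   ]
```

jog_arm --steps '[[[0, 0, -0.03], [0.012, -0.115, 0], 26.5], [[0, 0, 0], [0, -0.117, 0], 26.5], [[0, 0, 0], [0, -0.117, 0], 26.5], [[0, 0, 0.06], [0, -0.117, 0], 26.5], [[0, 0, 0.17], [0, -0.117, 0], 26.5]]'

```text
clock: 10.5
eef_pos: [0.5866, -0.002, 0.1459]
tcp_rot: [1.153, -2.922, -0.0]
contact_force: [-0.2, 0.8, -1.0]
width: 0.0265
finger_force: 0.3
```

```bash
python3 -c "
from path import *
nxt(5,.0035)"
```

```text
s mm 132.5 lat mm -0.09 yaw 133.06 want 133.17 z 0.1459 F [-0.173  0.849 -0.976] w 26.5 t 10.5
136.0 turn [0.   0.   0.25] shift [-0.006 -0.117 -0.003]
139.5 turn [0.   0.   0.38] shift [-0.005 -0.117  0.   ]
143.00000000000003 turn [0.   0.   0.48] shift [-0.001 -0.116  0.   ]
146.5 turn [0.   0.   0.59] shift [ 0.002 -0.116  0.   ]
150.0 turn [0.  0.  0.7] shift [ 0.004 -0.116  0.   ]
```

jog_arm --steps '[[[0, 0, 0.25], [-0.006, -0.117, 0], 26.5], [[0, 0, 0.38], [-0.005, -0.117, 0], 26.5], [[0, 0, 0.48], [0, -0.116, 0], 26.5], [[0, 0, 0.59], [0.002, -0.116, 0], 26.5], [[0, 0, 0.7], [0.004, -0.116, 0], 26.5]]'

```text
clock: 11.0
eef_pos: [0.5974, -0.0154, 0.1459]
tcp_rot: [0.772, -3.045, -0.0]
contact_force: [-0.0, 1.0, 0.2]
width: 0.0263
finger_force: 0.3
```

```bash
python3 -c "
from path import *
nxt(5,.0035)"
```

```text
s mm 150.0 lat mm -0.1 yaw 118.47 want 118.65 z 0.1459 F [-0.039  1.045  0.174] w 26.3 t 11.0
153.5 turn [ 0.   -0.    0.71] shift [ 0.001 -0.121 -0.005]
157.0 turn [0.   0.   0.74] shift [ 0.005 -0.116  0.   ]
160.5 turn [0.   0.   0.74] shift [ 0.005 -0.116  0.   ]
164.0 turn [0.   0.   0.74] shift [ 0.005 -0.116  0.   ]
167.5 turn [0.   0.   0.74] shift [ 0.005 -0.116  0.   ]
```

jog_arm --steps '[[[0, 0, 0.71], [0.001, -0.12, 0], 26.5], [[0, 0, 0.74], [0.005, -0.116, 0], 26.5], [[0, 0, 0.74], [0.005, -0.116, 0], 26.5], [[0, 0, 0.74], [0.005, -0.116, 0], 26.5], [[0, 0, 0.74], [0.005, -0.116, 0], 26.5]]'

```text
clock: 11.5
eef_pos: [0.6028, -0.0319, 0.1459]
tcp_rot: [0.176, -3.136, -0.0]
contact_force: [-1.5, 0.9, 1.1]
width: 0.0265
finger_force: 0.3
```

```bash
python3 -c "
from path import *
nxt(7,.0035)"
```

```text
s mm 167.5 lat mm 0.04 yaw 96.44 want 96.41 z 0.1459 F [-1.481  0.897  1.147] w 26.5 t 11.5
171.0 turn [ 0.   -0.    0.75] shift [ 0.006 -0.122 -0.003]
174.50000000000003 turn [0.   0.   0.74] shift [ 0.005 -0.116  0.   ]
178.0 turn [0.   0.   0.67] shift [ 0.005 -0.116  0.   ]
181.5 turn [0.   0.   0.56] shift [ 0.005 -0.116  0.   ]
185.0 turn [0.   0.   0.45] shift [ 0.008 -0.116  0.   ]
188.5 turn [0.   0.   0.35] shift [ 0.009 -0.116  0.   ]
192.0 turn [0.   0.   0.24] shift [ 0.005 -0.117  0.   ]
```

jog_arm --steps '[[[0, 0, 0.75], [0.006, -0.12, 0], 26.5], [[0, 0, 0.74], [0.005, -0.116, 0], 26.5], [[0, 0, 0.67], [0.005, -0.116, 0], 26.5], [[0, 0, 0.56], [0.005, -0.116, 0], 26.5], [[0, 0, 0.45], [0.008, -0.116, 0], 26.5]]'

```text
clock: 12.0
eef_pos: [0.6015, -0.0494, 0.1459]
tcp_rot: [0.343, 3.123, -0.0]
contact_force: [-0.0, 0.2, -0.7]
width: 0.0262
finger_force: 0.2
```

```bash
python3 -c "
from path import *
nxt(6,.004)"
```

```text
s mm 185.0 lat mm 0.19 yaw 77.48 want 77.46 z 0.1459 F [-0.048  0.238 -0.665] w 26.2 t 12.0
189.0 turn [-0.    0.    0.39] shift [ 0.017 -0.133 -0.003]
193.0 turn [0.   0.   0.25] shift [ 0.005 -0.133  0.   ]
197.0 turn [0.   0.   0.11] shift [ 0.002 -0.133  0.   ]
201.0 turn [0.   0.   0.01] shift [ 0.    -0.133  0.   ]
205.00000000000003 turn [0. 0. 0.] shift [ 0.    -0.133  0.   ]
209.0 turn [0. 0. 0.] shift [ 0.    -0.133  0.   ]
```

jog_arm --steps '[[[0, 0, 0.39], [0.017, -0.133, 0], 26.5], [[0, 0, 0.25], [0.005, -0.133, 0], 26.5], [[0, 0, 0.11], [0.002, -0.133, 0], 26.5], [[0, 0, 0.01], [0, -0.133, 0], 26.5], [[0, 0, 0], [0, -0.133, 0], 26.5]]'

```text
clock: 12.5
eef_pos: [0.5953, -0.0687, 0.1459]
tcp_rot: [0.461, 3.108, -0.0]
contact_force: [0.6, 0.7, -0.1]
width: 0.026
finger_force: 0.2
```

jog_arm --steps '[[[0, 0, 0], [0, -0.1, 0], 26.5], [[0, 0, 0], [0, 0, 0], 30], [[0, 0, 0], [0, 0, 0], 34]]'

```text
clock: 12.8
eef_pos: [0.5944, -0.0714, 0.1459]
tcp_rot: [-0.461, -3.107, 0.0]
contact_force: [-0.1, 0.0, 0.4]
width: 0.0338
finger_force: 0.0
```

```bash
python3 -c "
from path import *
nxt(1,.004)"
```

```text
s mm 208.00000000000003 lat mm -0.15 yaw 73.11 want 72.91 z 0.1459 F [-0.078  0.037  0.443] w 33.8 t 12.8
212.0 turn [-0.   -0.    0.03] shift [-0.005 -0.131 -0.004]
```

jog_arm --steps '[[[0, 0, 0], [0, 0, -1], 34], [[0, 0, 0], [0, 0.2, -0.5], 10], [[0, 0, 0], [0, 0.8, 0], 0], [[0, 0, 0], [0, 0.3, 0], 0], [[0, 0, 0], [0, 0, 0], 0]]'

```text
clock: 13.3
eef_pos: [0.6058, -0.0312, 0.1905]
tcp_rot: [-0.454, -3.108, -0.002]
contact_force: [-0.1, -0.9, -1.1]
width: 0.0002
finger_force: 0.0
```

jog_arm --steps '[[[0, 0, 0], [0, 0, 0], 0], [[0, 0, 0], [0, 0, 0.5], 0], [[0, 0, 0], [0, 0, 0.5], 0], [[0, 0, 0], [0, 0, 0.5], 0], [[0, 0, 0], [0, 0, 0], 0]]'

```text
clock: 13.8
eef_pos: [0.6036, -0.0355, 0.1434]
tcp_rot: [-0.463, -3.101, 0.003]
contact_force: [-0.8, -0.6, -0.0]
width: 0.0001
finger_force: 0.0
```

```bash
cat > inn.py <<'E'
from path import *
def inn(n=""):
    o=observe(); q=np.array(o["eef_pos"]); d=u(aI); 
    print(n,"s",(159.4+1e3*(X0-q[:2])@d).round(2),"lat",(1e3*(q[:2]-X0)@[d[1],-d[0]]).round(2),"z",q[2].round(4),"Faxial",(np.array(o["contact_force"])[:2]@d).round(2),"F",o["contact_force"],"w",o["width"],"t",o["clock"])
E
python3 - <<'E'
from inn import *
inn()
from plant import optics
d=optics.get_image("side"); np.save("side6.npy",d,allow_pickle=True)
cv2.imwrite("pics/push.png",cv2.resize(d["pixels"][190:310,310:430],None,fx=4.9,fy=4.9,interpolation=cv2.INTER_CUBIC)[...,::-1])
print(Cam(d).proj([observe()["eef_pos"]]))
E
```

```text
s 171.45 lat -1.93 z 0.1434 Faxial -0.82 F [-0.752 -0.622 -0.021] w 8.961779342948645e-05 t 13.8
[[382.407 243.604]]
```

View pics/push.png

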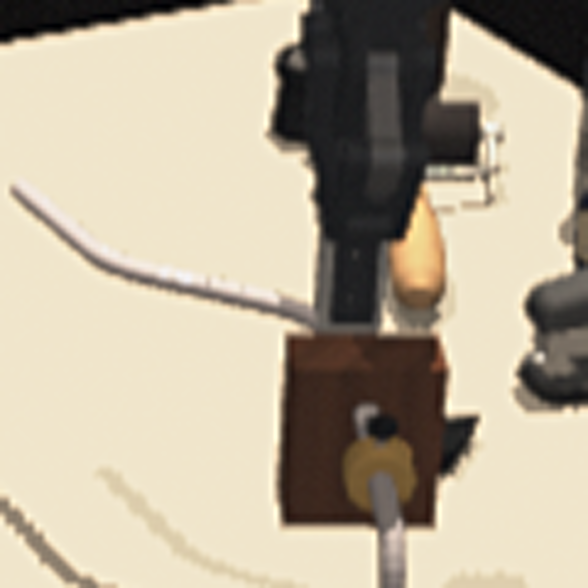

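The block hangs upright on the inner leg with the collar and screw in front of it at crop (380,465). The closed fingertips are behind it at (350,325). Now I push it gently toward the collar.

jog_arm --steps '[[[0, 0, 0], [-0.065, 0, -0.07], 0], [[0, 0, 0], [0, -0.15, 0], 0], [[0, 0, 0], [0, -0.15, 0], 0], [[0, 0, 0], [0, -0.15, 0], 0], [[0, 0, 0], [0, -0.15, 0], 0]]'

```text
clock: 14.35
eef_pos: [0.6023, -0.0524, 0.1483]
tcp_rot: [0.462, 3.107, -0.0]
contact_force: [0.3, 0.1, 0.4]
width: 0.0
finger_force: 0.0
```

```bash
python3 -c "
from inn import *
inn()"
```

```text
s 187.93 lat 1.79 z 0.1483 Faxial 0.15 F [0.26  0.077 0.384] w 2.353875279242556e-05 t 14.35
```

jog_arm --steps '[[[0, 0, 0], [0.05, -0.12, 0.06], 0], [[0, 0, 0], [0, -0.12, 0], 0], [[0, 0, 0], [0, -0.12, 0], 0], [[0, 0, 0], [0, 0, 0], 0]]'

```text
clock: 14.75
eef_pos: [0.599, -0.0614, 0.1474]
tcp_rot: [0.46, 3.104, 0.002]
contact_force: [1.2, 2.5, 5.4]
width: 0.0001
finger_force: 3.1
```

```bash
cat >> inn.py <<'E'
from plant import optics
def gap(n):
    d=optics.get_image("side"); np.save(n+".npy",d,allow_pickle=True); c=Cam(d); im=d["pixels"]; h=cv2.cvtColor(im,cv2.COLOR_RGB2HSV); g=im.astype(int)
    m=((g[...,0]-g[...,2]>12)&(g.max(2)<110)).astype(np.uint8); m[:200]=0;m[330:]=0;m[:,:330]=0;m[:,430:]=0
    k,l,st,ce=cv2.connectedComponentsWithStats(m); j=1+np.argmax(st[1:,4]); print("brown",st[j],ce[j])
    # front face bottom edge rows, at columns away from rod
    for x in (st[j,0]+4,st[j,0]+st[j,2]-5):
        r=np.nonzero(l[:,x]==j)[0]; print(" col",x,"rows",r.min(),r.max(), "bottom-on-plane",c.plane([(x,r.max()+.5)],.072))
E
python3 -c "
from inn import *
inn(); gap('side7')"
```

```text
s 197.49 lat 1.29 z 0.1474 Faxial 2.72 F [1.16  2.491 5.434] w 7.840428081667889e-05 t 14.75
brown [ 367  260   36   52 1075] [383.418 279.545]
 col 371 rows 261 299 bottom-on-plane [[ 0.57  -0.081  0.072]]
 col 398 rows 262 299 bottom-on-plane [[ 0.611 -0.094  0.072]]
```

```bash
python3 - <<'E'
from inn import *
inn()
for n in("side6","side7"):
    c=load(n); g=c.im.astype(int); gm=g.mean(2)
    print(n)
    for x in (372,376,380,394,396,398): # bottom edge, subpixel
        v=gm[285:325,x]; k=np.where((v[:-1]<140)&(v[1:]>=140))[0]
        print(x,[ (285+i+(140-v[i])/(v[i+1]-v[i])).round(2) for i in k][:2], end=" ")
    print()
    for x in (372,376,396):  # top face rows
        print(x,[tuple(int(q) for q in g[r,x]) for r in range(252,272,1)][::2])
    o=observe()
for n in ("side6","side7"): 
    c=load(n)
    d=u(aI); 
    for s_,z in ((218.8,.132),(218.8,.072),(194.8,.132)):
        b=X0-d*(s_-159.4)/1e3; lat=np.array([d[1],-d[0]])
        print(n,s_,z,[c.proj([np.r_[b+lat*w,z]])[0] for w in(-.025,0,.025)])
E
```

```text
s 197.47 lat 1.29 z 0.1474 Faxial 1.56 F [1.478 1.175 5.368] w -8.165679536293184e-06 t 14.8
side6
372 [np.float64(296.82)] 376 [np.float64(296.83)] 380 [np.float64(296.83)] 394 [np.float64(297.21)] 396 [np.float64(297.23)] 398 [np.float64(297.07)] 
372 [(172, 156, 144), (134, 122, 117), (153, 139, 122), (140, 114, 93), (76, 47, 34), (73, 47, 35), (78, 50, 36), (59, 39, 32), (59, 40, 31), (58, 40, 31)]
376 [(101, 96, 90), (101, 96, 90), (102, 99, 93), (79, 59, 49), (73, 47, 34), (81, 53, 37), (83, 53, 39), (60, 40, 30), (62, 41, 30), (62, 40, 31)]
396 [(104, 79, 57), (112, 103, 89), (114, 105, 90), (125, 106, 87), (59, 37, 28), (59, 38, 31), (60, 41, 32), (59, 39, 31), (61, 41, 33), (61, 41, 32)]
side7
372 [np.float64(300.24)] 376 [np.float64(300.22)] 380 [np.float64(300.23)] 394 [np.float64(300.22)] 396 [np.float64(300.23)] 398 [np.float64(300.25)] 
372 [(240, 229, 220), (177, 159, 150), (149, 134, 118), (246, 236, 209), (214, 189, 157), (76, 46, 32), (75, 49, 37), (71, 46, 32), (65, 42, 32), (58, 39, 31)]
376 [(245, 235, 207), (222, 200, 183), (138, 126, 120), (139, 126, 113), (211, 188, 157), (68, 42, 29), (77, 49, 36), (80, 51, 37), (67, 42, 31), (60, 41, 31)]
396 [(101, 77, 55), (110, 101, 88), (117, 107, 92), (246, 236, 208), (224, 193, 159), (90, 54, 38), (60, 39, 29), (59, 38, 30), (58, 37, 27), (60, 39, 31)]
side6 218.8 0.132 [array([369.785, 264.985]), array([385.832, 265.041]), array([401.882, 265.098])]
side6 218.8 0.072 [array([368.028, 297.317]), array([383.557, 297.375]), array([399.09 , 297.434])]
side6 194.8 0.132 [array([368.516, 257.498]), array([384.156, 257.552]), array([399.8  , 257.606])]
side7 218.8 0.132 [array([369.785, 264.985]), array([385.832, 265.041]), array([401.882, 265.098])]
side7 218.8 0.072 [array([368.028, 297.317]), array([383.557, 297.375]), array([399.09 , 297.434])]
side7 194.8 0.132 [array([368.516, 257.498]), array([384.156, 257.552]), array([399.8  , 257.606])]
```

The down-motion while in contact loaded the block by friction. I back off, raise slightly, then push purely along the rod.

jog_arm --steps '[[[0, 0, 0], [0, 0.1, 0], 0], [[0, 0, 0], [0.02, 0.05, 0], 0], [[0, 0, 0], [0, 0, 0], 0]]'

```text
clock: 15.1
eef_pos: [0.5994, -0.0597, 0.1474]
tcp_rot: [0.462, 3.104, -0.005]
contact_force: [-0.3, -1.5, 5.1]
width: 0.0003
finger_force: 2.9
```

```bash
python3 -c "
from inn import *
inn(); gap('side8'); inn()"
```

```text
s 195.75 lat 1.11 z 0.1474 Faxial -1.55 F [-0.255 -1.54   5.057] w 0.00026633877066169963 t 15.1
brown [ 368  258   35   43 1106] [383.614 279.217]
 col 372 rows 261 300 bottom-on-plane [[ 0.57  -0.084  0.072]]
 col 398 rows 262 299 bottom-on-plane [[ 0.611 -0.094  0.072]]
 s 195.77 lat 1.13 z 0.1474 Faxial -1.49 F [-0.363 -1.446  7.232] w 7.004157266532087e-07 t 15.15
```

```bash
python3 - <<'E'
from inn import *
for n in("side7","side8"):
    c=load(n); g=c.im.astype(int)
    print(n)
    for r in range(238,274):
        s=""
        for x in range(362,408):
            a=g[r,x]; m=a.mean(); d=a[0]-a[2]
            s+= "." if m>170 else ("B" if d>30 and m<100 else ("b" if d>14 and m<100 else ("#" if m<60 else ("g" if m<125 else "o"))))
        print(r,s)
c=load("side8"); q=observe()["eef_pos"]; 
for dz in (-.014,-.018,-.022,-.026): print(dz,c.proj([q+np.r_[0,0,dz]]))
E
```

```text
side7
238 ................g###################Bo........
239 ................g###################Bo........
240 ................o##################bgoo.......
241 ................og#################B.oo.......
242 .................g#################B.oo.......
243 ................og################bo.oo.......
244 ................ogg#############BBB..oo.......
245 ................oggg##########ggooo.ooo.......
246 ................oggg##########go....ooo.......
247 ................oggg##########go....oog.......
248 ................oggg#########gggooooogB.......
249 ................gggg#########ggBBBBggBg.......
250 ................gggg#########ggBBBBBBBo.......
251 oo..............gggg#########ggBBBBBBb........
252 gggooo..........gggg#########ggbBBBBbo........
253 oggbgggo........gggg#########ggbbbbbbo........
254 ....ogbggoo.....bggg#########ggbgbbbbg........
255 .......ogbgooooogggg#########gbbbbbbgo........
256 .........oogggoggggg#########gggggggo.........
257 ............ggggggg##########go...............
258 .............oogggg##########go...............
259 ...............oggg
[... 1991 characters left out ...]
BBBBBBBBbbbbbBBBbbbBBBBo.......
263 ......gBBBBBBBBBBBBBBBBbbbbbBbBBBbbbbBB.......
264 ......gBBBBBBBBBBBBBBBBBbbbbbbBBbbbbbBBo......
265 ......gbBBBBBBBBBBBBBBBBbbbbbbBbbbbbbBBo......
266 ......gbbBBBBBBBBBBbBBBBbBbBBBBbbbbbBBbB......
267 ......gbbbbbbbbBBbbbbbbbBBBbbBbbbbBBBBbB......
268 ......gbbbbbbbBbBbbbbbbbBbBbbBbbbbbBBbBb......
269 ......gbbbbbbBbBBbbbbbbBBbbBbBbbbbbBBBBB......
270 ......gbbbbbbbbBBbbbbbbBBBbbBbbbbbbBBBBB......
271 ......gbbbBbbbbBbBbbbbbBbBbBbbbbbbbBbBbB......
272 ......gbbbbbBBBBbbbbbbbbBBBBBbbbbbbBBBBg......
273 ......gbbbbbbBbBBbbbbbbbbBBBBBbbbbbBBBBg......
-0.014 [[384.982 257.1  ]]
-0.018 [[384.831 259.287]]
-0.022 [[384.681 261.465]]
-0.026 [[384.532 263.634]]
```

The fingertips turn out to be resting on the block's rear top edge, because they reach less far than the nominal 22 mm. I lift, retreat and go lower behind it.

jog_arm --steps '[[[0, 0, 0], [0, 0, -0.15], 0], [[0, 0, 0], [0, 0.25, 0], 0], [[0, 0, 0], [0, 0.25, 0], 0], [[0, 0, 0], [0, 0, 0], 0], [[0, 0, 0], [0, 0, 0], 0]]'

```text
clock: 15.65
eef_pos: [0.6027, -0.0419, 0.1502]
tcp_rot: [-0.459, -3.107, -0.0]
contact_force: [-0.4, 0.2, -0.1]
width: -0.0001
finger_force: 0.0
```

```bash
python3 -c "
from inn import *
inn()"
```

```text
s 177.75 lat -0.95 z 0.1502 Faxial 0.04 F [-0.361  0.153 -0.122] w -8.466483875120598e-05 t 15.65
```

jog_arm --steps '[[[0, 0, 0], [-0.03, 0, 0.1], 0], [[0, 0, 0], [0, 0, 0.1], 0], [[0, 0, 0], [0, 0, 0.08], 0], [[0, 0, 0], [0, 0, 0], 0], [[0, 0, 0], [0, 0, 0], 0]]'

```text
clock: 16.15
eef_pos: [0.6037, -0.0431, 0.1422]
tcp_rot: [-0.461, -3.107, 0.0]
contact_force: [0.4, 0.6, 0.1]
width: 0.0002
finger_force: 0.0
```

```bash
python3 -c "
from inn import *
inn()"
```

```text
s 178.63 lat 0.4 z 0.1422 Faxial 0.7 F [0.368 0.617 0.091] w 0.0001810557930901254 t 16.15
```

jog_arm --steps '[[[0, 0, 0], [0, -0.12, 0], 0], [[0, 0, 0], [0, -0.12, 0], 0], [[0, 0, 0], [0, -0.12, 0], 0], [[0, 0, 0], [0, -0.12, 0], 0], [[0, 0, 0], [0, 0, 0], 0]]'

```text
clock: 16.65
eef_pos: [0.5995, -0.0578, 0.1424]
tcp_rot: [0.463, 3.107, -0.001]
contact_force: [0.5, 0.0, 0.0]
width: -0.0002
finger_force: 0.0
```

```bash
cat >> inn.py <<'E'
def edge(n):
    d=optics.get_image("side"); np.save(n+".npy",d,allow_pickle=True); gm=d["pixels"].astype(float).mean(2); c=Cam(d); e=[]
    for x in (372,376,394,397):
        v=gm[285:330,x]; k=np.where((v[:-1]<140)&(v[1:]>=140))[0]
        if len(k): i=k[0]; e.append((x,285+i+(140-v[i])/(v[i+1]-v[i])))
    Q=c.plane(np.array(e)+0.,.072)[:,:2]; print("front bottom edge rows",np.array(e)[:,1],"s",159.4+1e3*(X0-Q)@u(aI))
E
python3 -c "
from inn import *
inn(); edge('side9')"
```

```text
s 193.96 lat 0.64 z 0.1424 Faxial 0.17 F [0.539 0.013 0.042] w -0.0001942879695338812 t 16.65
front bottom edge rows [301.462 301.462 301.221 301.223] s [230.68  230.635 229.755 229.729]
```

jog_arm --steps '[[[0, 0, 0], [0.015, -0.1, 0], 0], [[0, 0, 0], [0, -0.1, 0], 0], [[0, 0, 0], [0, -0.1, 0], 0], [[0, 0, 0], [0, -0.1, 0], 0], [[0, 0, 0], [0, 0, 0], 0]]'

```text
clock: 17.2
eef_pos: [0.5955, -0.069, 0.1423]
tcp_rot: [-0.463, -3.107, 0.001]
contact_force: [-0.3, 0.4, -0.2]
width: 0.0002
finger_force: 0.0
```

```bash
python3 -c "
from inn import *
inn(); edge('side10')"
```

```text
s 205.81 lat 0.12 z 0.1423 Faxial 0.32 F [-0.278  0.42  -0.152] w 0.0001631063219631274 t 17.2
front bottom edge rows [305.558 305.559 305.452 305.462] s [242.171 242.13  241.645 241.64 ]
```

jog_arm --steps '[[[0, 0, 0], [0, -0.035, 0], 0], [[0, 0, 0], [0, -0.035, 0], 0], [[0, 0, 0], [0, -0.035, 0], 0], [[0, 0, 0], [0, 0, 0], 0], [[0, 0, 0], [0, 0, 0], 0]]'

```text
clock: 17.75
eef_pos: [0.5948, -0.0712, 0.1423]
tcp_rot: [-0.461, -3.107, 0.0]
contact_force: [0.8, -1.4, -0.1]
width: -0.0
finger_force: 0.0
```

jog_arm --steps '[[[0, 0, 0], [0, -0.035, 0], 0], [[0, 0, 0], [0, 0, 0], 0], [[0, 0, 0], [0, 0, 0], 0]]'

```text
clock: 18.05
eef_pos: [0.5945, -0.0722, 0.1423]
tcp_rot: [-0.461, -3.108, 0.0]
contact_force: [-0.0, -0.2, -0.3]
width: -0.0004
finger_force: 0.1
```

```bash
python3 -c "
from inn import *
inn(); edge('side11')"
```

```text
s 209.18 lat 0.12 z 0.1423 Faxial -0.17 F [-0.015 -0.175 -0.346] w -0.0004046244647567641 t 18.05
front bottom edge rows [306.58  306.563 306.553 306.563] s [244.994 244.907 244.687 244.683]
```

jog_arm --steps '[[[0, 0, 0], [0, -0.035, 0], 0], [[0, 0, 0], [0, -0.035, 0], 0], [[0, 0, 0], [0, 0, 0], 0], [[0, 0, 0], [0, 0, 0], 0]]'

```text
clock: 18.5
eef_pos: [0.594, -0.0739, 0.1424]
tcp_rot: [0.461, 3.107, 0.0]
contact_force: [0.4, 0.4, -0.7]
width: -0.0002
finger_force: 0.5
```

```bash
python3 -c "
from inn import *
inn(); edge('side12')"
```

```text
s 210.97 lat 0.16 z 0.1424 Faxial 0.52 F [ 0.357  0.439 -0.681] w -0.00019492926197756235 t 18.5
front bottom edge rows [307.472 307.468 307.224 307.23 ] s [247.445 247.393 246.535 246.52 ]
```

jog_arm --steps '[[[0, 0, 0], [0, -0.035, 0], 0], [[0, 0, 0], [0, 0, 0], 0], [[0, 0, 0], [0, 0, 0], 0]]'

```text
clock: 18.85
eef_pos: [0.5939, -0.0742, 0.1425]
tcp_rot: [0.46, 3.107, 0.002]
contact_force: [1.0, 2.8, 0.9]
width: -0.0001
finger_force: 1.6
```

```bash
python3 -c "
from inn import *
inn(); edge('side13')"
```

```text
s 211.25 lat 0.19 z 0.1425 Faxial 2.93 F [0.988 2.763 0.943] w -5.767617152947862e-05 t 18.85
front bottom edge rows [307.235 307.226 306.859 306.833] s [246.795 246.73  245.531 245.429]
```

The axial force rose to 3 N and the block stopped, which should be the collar. I'll retract and check the distance to the collar from its colour.

jog_arm --steps '[[[0, 0, 0], [0, 0.05, 0], 0], [[0, 0, 0], [0, 0.2, 0], 0], [[0, 0, 0], [0, 0.4, 0], 0], [[0, 0, 0], [0, 0.4, -0.5], 0], [[0, 0, 0], [0, 0, -1], 0]]'

```text
clock: 19.4
eef_pos: [0.6013, -0.0417, 0.1852]
tcp_rot: [-0.454, -3.102, -0.001]
contact_force: [-0.1, 0.1, 0.3]
width: -0.0004
finger_force: 0.0
```

```bash
python3 - <<'E'
from inn import *
inn(); edge('side14')
for n in("top0","side0","side14"):
    c=load(n); h=cv2.cvtColor(c.im,cv2.COLOR_RGB2HSV); m=(h[...,0]>10)&(h[...,0]<24)&(h[...,1]>150)&(h[...,2]>60)
    m[:,:370]=0;m[:,430:]=0; m[:205]=0; m[330:]=0
    if n=="top0": m[:,:405]=0; m[240:]=0
    k,l,st,ce=cv2.connectedComponentsWithStats(m.astype(np.uint8)); j=1+np.argmax(st[1:,4]); ys,xs=np.nonzero(l==j)
    w=c.plane(np.c_[xs,ys],.115)[:,:2]; s=159.4+1e3*(X0-w)@u(aI); print(n,st[j],ce[j],"s range",s.min(),np.median(s),s.mean(),s.max())
for sc in (250,252,254,256,258):
    b=X0-u(aI)*(sc-159.4)/1e3; print(sc,[c.proj([np.r_[b,z]])[0].round(1).tolist() for z in(.104,.115,.126)],load("top0").proj([np.r_[b,.126]]))
E
```

```text
s 177.97 lat -2.3 z 0.1852 Faxial 0.03 F [-0.099  0.063  0.31 ] w -0.00039809985559772376 t 19.4
front bottom edge rows [307.469 307.463 307.221 307.235] s [247.438 247.38  246.525 246.533]
top0 [413 221   7   6  28] [416.  223.5] s range 249.4851350916473 255.6936023975745 255.69320428603302 261.8999670092156
side0 [381 281   5   6  13] [382.308 283.077] s range 238.50516665423407 244.36126272523603 244.55717978625296 252.9701263132797
side14 [392 282   2   2   2] [392.5 282.5] s range 241.3524087338091 242.79873744470044 242.79873744470044 244.24506615559176
250 [[387.0, 291.1], [387.4, 285.0], [387.9, 278.8]] [[414.959 219.072]]
252 [[387.1, 291.8], [387.6, 285.7], [388.0, 279.5]] [[415.905 219.341]]
254 [[387.3, 292.5], [387.7, 286.4], [388.2, 280.2]] [[416.85 219.61]]
256 [[387.4, 293.2], [387.9, 287.1], [388.4, 280.9]] [[417.796 219.88 ]]
258 [[387.6, 294.0], [388.0, 287.8], [388.5, 281.6]] [[418.741 220.15 ]]
```

The block's front face sits at s ≈ 247.0 mm and the collar face is at about 247.3 ± 1 mm. The block hangs level and the gripper is clear, so I'll let it settle and hand in.

jog_arm --steps '[[[0, 0, 0], [0, 0.3, -0.5], 0], [[0, 0, 0], [0, 0, 0], 0], [[0, 0, 0], [0, 0, 0], 0], [[0, 0, 0], [0, 0, 0], 0], [[0, 0, 0], [0, 0, 0], 0]]'

```text
clock: 19.95
eef_pos: [0.6047, -0.0369, 0.2013]
tcp_rot: [-0.462, -3.105, 0.001]
contact_force: [0.4, 0.0, 0.5]
width: -0.0
finger_force: 0.0
```

```bash
python3 - <<'E'
from inn import *
inn(); edge('side15')
from plant import ticket
print(ticket.finish_job())
E
```

```text
s 172.42 lat -0.51 z 0.2013 Faxial 0.16 F [0.423 0.041 0.535] w -2.2103345831633233e-05 t 19.95
front bottom edge rows [307.464 307.457 307.224 307.234] s [247.425 247.364 246.535 246.53 ]
the job is handed in; nothing more can be done
None
```

I handed the job in at about 20 s: by my measurements the dark sample hangs free on the inner leg with its face about 0.3 mm (±1 mm) from the collar's and the gripper clear of it; the hand-in returned no verdict.

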